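# Gauge the pipe saddles and issue the nuts

## Task

Get the pipe saddles ready for bolting down: slide each gauge blade on the bench nose first into the throat of the saddle whose width it fits, until the black line across the blade is level with the saddle's front face, and leave it there, lying flat. Also lift the hand cup, tip it over the blue stock bin so that every nut ends up in the bin, and stand the empty cup upright on its black mat again. Leave the elbow, the bottle and the socket where they are.

Things in the scene. Friction and masses are not known exactly. Their poses are not given: they have to be found in the camera images.
- blade_small_grip (a point): small gauge blade, loose, may be absent: flat metal strip 120 mm long (x), 32 mm wide (y), 5 mm thick, last 12 mm of the nose only 20 wide. Upright black handle near its tail: 34 mm along x, 14 mm across y, rising 50 mm above the blade. This point: the handle's centre, 30 mm above the underside; x points to the nose, tip 97 mm ahead; tail 23 mm behind. Under 0.2 kg
- blade_small_line (a point): centre of the black line drawn across the top of the small blade: 60 mm behind the nose tip, 37 mm ahead of the handle's centre, 5 mm above the underside; x points to the nose, z up
- saddle_small_mouth (a point): saddle for the small blade, fixed: grey bridge 72 mm wide, 70 deep, 30 tall, a short steel pipe on it (top at 71 mm). A throat 36 mm wide, 10 high, floored by the bench, runs through under it; the first 10 mm flares a little. This point: middle of the mouth at the front face, on the bench; x straight into the throat, z up
- blade_medium_grip (a point): medium gauge blade, loose, may be absent: flat metal strip 120 mm long (x), 46 mm wide (y), 5 mm thick, last 12 mm of the nose only 34 wide. Upright black handle near its tail: 34 mm along x, 14 mm across y, rising 50 mm above the blade. This point: the handle's centre, 30 mm above the underside; x points to the nose, tip 97 mm ahead; tail 23 mm behind. Under 0.2 kg
- blade_medium_line (a point): centre of the black line drawn across the top of the medium blade: 60 mm behind the nose tip, 37 mm ahead of the handle's centre, 5 mm above the underside; x points to the nose, z up
- saddle_medium_mouth (a point): saddle for the medium blade, fixed: grey bridge 86 mm wide, 70 deep, 30 tall, a short steel pipe on it (top at 71 mm). A throat 50 mm wide, 10 high, floored by the bench, runs through under it; the first 10 mm flares a little. This point: middle of the mouth at the front face, on the bench; x straight into the throat, z up
- blade_large_grip (a point): large gauge blade, loose, may be absent: flat metal strip 120 mm long (x), 60 mm wide (y), 5 mm thick, last 12 mm of the nose only 48 wide. Upright black handle near its tail: 34 mm along x, 14 mm across y, rising 50 mm above the blade. This point: the handle's centre, 30 mm above the underside; x points to the nose, tip 97 mm ahead; tail 23 mm behind. Under 0.2 kg
- blade_large_line (a point): centre of the black line drawn across the top of the large blade: 60 mm behind the nose tip, 37 mm ahead of the handle's centre, 5 mm above the underside; x points to the nose, z up
- saddle_large_mouth (a point): saddle for the large blade, fixed: grey bridge 100 mm wide, 70 deep, 30 tall, a short steel pipe on it (top at 71 mm). A throat 64 mm wide, 10 high, floored by the bench, runs through under it; the first 10 mm flares a little. This point: middle of the mouth at the front face, on the bench; x straight into the throat, z up
- cup_mid (a point): hand cup, blue, loose, 0.15 kg empty, stands on the mat holding the nuts: parallel upright side walls 132 mm long (x), 60 high, 64 apart over their outsides, 4 thick; upright rear wall; open sloping front (+x). This point: midway between the side walls, 30 mm above the underside, 62 mm ahead of the cup's rear face; x to the front, z up
- cup_lip (a point): end of the cup's front lip, 69 mm ahead of the cup's middle and 32 mm above its underside. The lip rises outwards to here at 35 degrees from the floor's front edge; nuts slide out over it once the cup is tipped front down by 80 to 100 degrees
- mat_top (a point): centre of the top of the black rubber mat, fixed, 130 mm (x) by 160 mm (y), 3 mm thick
- bin_in (a point): centre of the inner floor of the blue open stock bin, fixed: 160 mm (x) by 150 mm (y) outside, walls 4 mm; its top is open: rear wall (+x) 75 mm high, front wall (-x) 50 mm, sides 60 to 75 mm above the bench; the inner floor is 4 mm above the bench
- nut1_mid (a point): centre of a steel hexagon nut, may be absent; 22 mm across flats, 14 mm thick, 30 g; starts flat in the cup, z along its bore
- nut2_mid (a point): centre of a steel hexagon nut, may be absent; 22 mm across flats, 14 mm thick, 30 g; starts flat in the cup, z along its bore
- nut3_mid (a point): centre of a steel hexagon nut, may be absent; 22 mm across flats, 14 mm thick, 30 g; starts flat in the cup, z along its bore
- nut4_mid (a point): centre of a steel hexagon nut, may be absent; 22 mm across flats, 14 mm thick, 30 g; starts flat in the cup, z along its bore
- nut5_mid (a point): centre of a steel hexagon nut, may be absent; 22 mm across flats, 14 mm thick, 30 g; starts flat in the cup, z along its bore
- nut6_mid (a point): centre of a steel hexagon nut, may be absent; 22 mm across flats, 14 mm thick, 30 g; starts flat in the cup, z along its bore
- elbow: steel pipe elbow, about 60 mm wide and 72 mm tall, loose bystander; origin at its foot
- sealant: white sealant bottle 50 mm across and 95 mm tall, loose bystander; origin at its foot
- socket: short steel pipe socket 64 mm across and 50 mm tall, loose bystander; origin at its foot
There are look-alikes about, which are no part of the job. Of the things that look like the part that bears bin_in, take the one that is farthest to the robot's left at the start.

How it is judged:
By the outcome, as a careful person would: the job done as asked, in the order asked, and still so for the second after the job is handed in, with the robot touching nothing.
Of blade_small, blade_medium, blade_large only 2 to 3 are there at a start; the rules pass over those that are not, and their reading is None.
Of nut1, nut2, nut3, nut4, nut5, nut6 only 3 to 6 are there at a start; the rules pass over those that are not, and their reading is None.
At some moment in a run one of blade_small, blade_medium, blade_large may be knocked a few centimetres aside while the robot is not near it.
It also fails if it takes over 210 s, if anything falls off the work surface, if the arm or the gripper's body presses on something with over 40 N, if the wrist force passes 120 N, or if a joint passes its speed limit or range.

## Robot

A 6-joint arm with a two-finger parallel gripper is mounted at the origin on the work surface. World frame = base frame: x ahead of the robot, y to its left, z up, the work surface at z = 0. Lengths are in m, angles in rad, forces in N, time in s.
With the tool pointing down it reaches from about 0.4 to 0.825 m from the base axis. Payload 7 kg.
Tool frame: the origin (TCP) lies on the centre line of the jaws, within the pads' length; the fingertips stand 22 mm ahead of it and the grasp point (between the pads) lies 3 mm ahead of it (arm.tcp_to_tips is the distance from the TCP to the fingertips, in m); z points along the fingers, y is the line along which they close (so a half turn about z gives the same grasp; the last joint's range is limited). The gripper opens to 88 mm and grips with 3 to 60 N. Pads are 19 mm wide; open, the fingers measure 130 mm over their backs; the gripper's body (78 mm by 193 mm) begins 47 mm behind the grasp point.
Start: joints at [1.391, 0.359, 0.012, 0, -1.224, -0.288], TCP at [0.304, 0.602, 0.249] pointing down, gripper open.
Joint ranges: [-3.07, 3.07], [-1.43, 2.12], [-1.02, 1.25], [-3.03, 1.67], [-3.05, -0], [-3.03, 3.03]. Speed limits (rad/s): [2.39, 2.39, 3.01, 3.14, 3.14, 3.14].

## Interface

Orientations are given as [roll, pitch, yaw] about the fixed x, y, z axes, in that order (R = Rz(yaw) Ry(pitch) Rx(roll)).
In Python, from station import arm gives the robot as it stands.
- The arm moves only by the tool jog_arm, never from a script. Its argument "targets" is a list of rows, each an object of numbers: "dx", "dy", "dz": the shift along the tool's x, y, z in mm; "rx", "ry", "rz": the turn, a rotation vector about the tool's x, y, z in rad; "gripper": the closure, from 0 (fully open) to 1 (shut). In form: [{"dx": .., "dy": .., "dz": .., "rx": .., "ry": .., "rz": .., "gripper": ..}, ...]. A call has exactly 8 rows; each row is the pose to reach, as a shift and turn from the pose commanded when the call began, along the tool's axes at that moment; what a row does not reach only later rows make up. A row lasts 1/12 s, in which the tool goes at most 41.7 mm and 7.16 degrees, less where a joint would pass 70% of its speed; a pose out of reach is approached as far as the arm can. A call with a gripper value outside its range is refused whole. The fingers move at their own pace and stop on an object; "force" is the grip in N (left out, the last holds). Time passes only in rows, so rows that repeat a pose let the fingers close, or fill a call up. It gives the time, the measured TCP pose, the force, the opening and the grip force at its end, in the units of the state.
- arm.get_state(): the state, without advancing time (a new reading comes with each control period).
- arm.grab_frame(name): name is "side" or "top"; returns a dict with "frame" (420x560x3 uint8, red, green, blue), "z_map" (420x560 float32, m along the optical axis (not along the pixel's ray), 0 where there is no reading), "fx", "fy", "cx", "cy" (pixels), "distortion" ([k1, k2, p1, p2, k3] as OpenCV has them; the pictures are not rectified), "view" (4x4, takes a point from world to camera coordinates). Camera axes: x right, y down, z forward; pixel columns grow to the right and rows downward; lengths in m; the calibration is good to about 2 mm. A picture is of the moment at which its call begins.
- arm.job_done(): hands the job in; it is judged then, once.
The state is a dict: "t": time; "q": joint angles; "qd": joint speeds; "joint_efforts": joint torques, N m; "eef_pos": TCP position; "ee_rot": TCP orientation; "force": force on the tool from outside, world axes, zero at the start; "moment": the same for the moment, N m; "width": finger opening in m; "gripper_force": force on a finger pad.
Only numpy, scipy, OpenCV 4.12 (cv2) and the standard library are available. Lean on these libraries where they do the work, as an engineer would, in place of code of your own. Each camera call takes 0.05 s, during which the arm holds its last target. There are 200 camera calls.

## Working session

There is one attempt and no reset: what is moved stays moved. The work goes in short steps, Python scripts to look and compute and a tool call to move; the robot and the scene stay as the last step left them, time stands still between calls to the robot, and variables do not carry over. Pictures are saved under pics/ and viewed, at most 14 in all, crops included, and the job is handed in when it is done.

Besides the shell and the picture viewer there is one more tool, called after "Emit:" by a JSON object that holds its "method" and its "body", one argument or row to a line. jog_arm: Moves the arm, as the interface text tells. Its arguments: {"type":"object","properties":{"targets":{"type":"array","items":{"type":"object","properties":{"dx":{"type":"number"},"dy":{"type":"number"},"dz":{"type":"number"},"rx":{"type":"number"},"ry":{"type":"number"},"rz":{"type":"number"},"gripper":{"type":"number"}}}},"force":{"type":"number"}},"required":["targets"]}

```bash
ls; mkdir -p pics; cat > h.py <<'E'
import numpy as np, cv2
from station import arm
from scipy.spatial.transform import Rotation as Ro
def grab(n,save=None):
    f=arm.grab_frame(n)
    if save: cv2.imwrite(f'pics/{save}.png',f['frame'][:,:,::-1])
    return f
def K(f): return np.array([[f['fx'],0,f['cx']],[0,f['fy'],f['cy']],[0,0,1.]])
def rays(f,uv):
    p=cv2.undistortPoints(np.array(uv,float).reshape(-1,1,2),K(f),np.array(f['distortion'],float)).reshape(-1,2)
    V=np.array(f['view']);R=V[:3,:3];o=-R.T@V[:3,3]
    return o,np.c_[p,np.ones(len(p))]@R
def plane(f,uv,z):
    o,d=rays(f,uv); return o+d*((z-o[2])/d[:,2])[:,None]
def cloud(f):
    h,w=f['z_map'].shape;v,u=np.mgrid[:h,:w]
    o,d=rays(f,np.c_[u.ravel(),v.ravel()])
    return (o+d*f['z_map'].reshape(-1,1)).reshape(h,w,3)
E
python3 - <<'E'
from h import *
for n in('top','side'):
    f=grab(n,n+'0'); print(n,np.round(np.linalg.inv(f['view'])[:3],2).tolist(),f['fx'],f['distortion'])
s=arm.get_state();print(s['t'],s['eef_pos'],s['ee_rot'],s['width'])
E
```

```text
pics
top [[-0.03, -0.99, 0.14, 0.41], [-1.0, 0.03, 0.01, -0.05], [-0.01, -0.14, -0.99, 1.31]] 468.12731565321474 [-0.07938485  0.          0.          0.          0.        ]
side [[-1.0, 0.01, 0.03, 0.52], [-0.02, 0.53, -0.85, 1.09], [-0.02, -0.85, -0.53, 0.78]] 483.62377233864174 [0.00802176 0.         0.         0.         0.        ]
0.1 [0.30419788 0.60212736 0.24774367] [ 3.14015200e+00 -1.46136548e-04 -4.67836189e-01] 0.08778381278052878
```

View pics/top0.png

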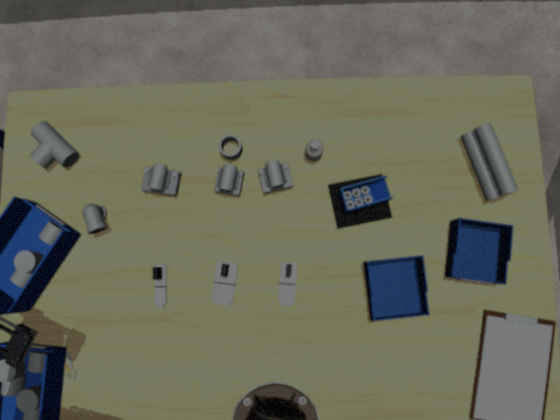

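View pics/side0.png

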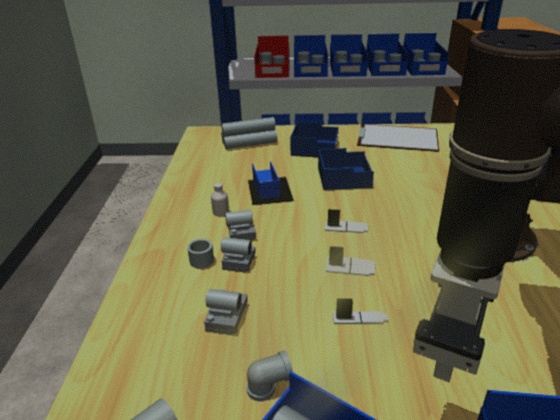

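Top view: the blades are at (159,285), (225,283) and (288,283), noses toward the robot. The saddles are at (160,180), (228,181) and (275,176), and the cup with 6 nuts is at (365,193). The bin candidates are (396,288), (479,251) and the filled, larger bins at the left edge, (30,255) and (30,390). Next I'll measure sizes and look at an enlarged crop.

```bash
python3 - <<'E'
from h import *
f=grab('top'); im=f['frame'];P=cloud(f)
np.set_printoptions(precision=4,suppress=True)
print('bench z',np.median(P[230:250,240:300,2]))
c=cv2.resize(im[130:310,130:430],None,fx=2.66,fy=2.66,interpolation=cv2.INTER_CUBIC)
c=np.clip(c.astype(float)*1.6,0,255).astype(np.uint8)
cv2.imwrite('pics/crop1.png',c[:,:,::-1])
def rect(m,z,name):
    n,l,st,ce=cv2.connectedComponentsWithStats(m.astype(np.uint8))
    for i in range(1,n):
        if st[i,4]<60: continue
        v,u=np.where(l==i); zz=np.median(P[v,u,2]) 
        X=(plane(f,np.c_[u,v],z) if z is not None else P[v,u])[:,:2]
        r=cv2.minAreaRect((X*1000).astype(np.float32))
        print(name,ce[i].round(),st[i,4],'c',np.round(r[0],1),'size',np.round(r[1],1),'ang',round(r[2],1),'z',round(float(zz),3))
hsv=cv2.cvtColor(im,cv2.COLOR_RGB2HSV)
H,S,V=hsv[...,0],hsv[...,1],hsv[...,2]
print('blade px',hsv[290,159],hsv[292,225],'bench',hsv[250,260],'bin',hsv[288,396],'mat',hsv[218,350],'saddle',hsv[190,150])
roi=np.zeros(H.shape,bool);roi[255:320,140:310]=1
rect(roi&(S<60)&(V>90),0.005,'blade')
rect(roi&(V<60),0.055,'handle')
roi[:]=0;roi[155:205,130:300]=1
rect(roi&(P[...,2]>0.018)&(P[...,2]<0.036),0.030,'sad')
rect(roi&(P[...,2]>0.055),None,'pipe')
roi[:]=1
rect(roi&(H>100)&(H<125)&(S>120),0.0,'blue')
E
```

```text
bench z 0.0010702598683566267
blade px [ 75   4 122] [120   2 122] bench [ 31  46 122] bin [109 172 101] mat [40 55 14] saddle [75 13 80]
blade [223. 280.] 4897 c [392.9 134.9] size [475.5 152.4] ang 88.6 z 0.003
handle [224. 270.] 71 c [427.5 124.9] size [16.7 29.7] ang 82.0 z 0.055
handle [157. 273.] 98 c [424.1 307.6] size [29.8 21.9] ang 0.2 z 0.052
sad [276. 180.] 298 c [681.2 -16.7] size [71.9 85.8] ang 12.1 z 0.031
sad [162. 183.] 402 c [680.7 307.6] size [102.4  71.6] ang 79.7 z 0.03
sad [231. 185.] 191 c [675.  113.9] size [73.5 70.9] ang 78.7 z 0.031
pipe [274. 173.] 368 c [568.3 -39.5] size [310.4  38.9] ang 11.4 z 0.068
pipe [158. 177.] 368 c [685.3 306.4] size [40.3 72.9] ang 80.4 z 0.068
pipe [227. 177.] 365 c [554.2  53.9] size [346.3  68.4] ang 25.4 z 0.068
blue [367. 192.] 793 c [ 628.  -266.8] size [ 84.5 142. ] ang 14.0 z 0.027
blue [ 28. 253.] 4770 c [474.9 737.4] size [236.8 314.2] ang 56.0 z 0.031
blue [479. 251.] 3310 c [ 459.8 -586.7] size [177.6 166.8] ang 80.5 z 0.006
blue [396. 288.] 3305 c [ 364.5 -346. ] size [161. 163.] ang 4.2 z 0.005
blue [ 47. 381.] 1773 c [122.1 647.5] size [198.4 118.7] ang 0.8 z 0.057
blue [  9. 408.] 459 c [ 53.8 745.4] size [66.8 66.5] ang 0.5 z 0.008
```

View pics/crop1.png

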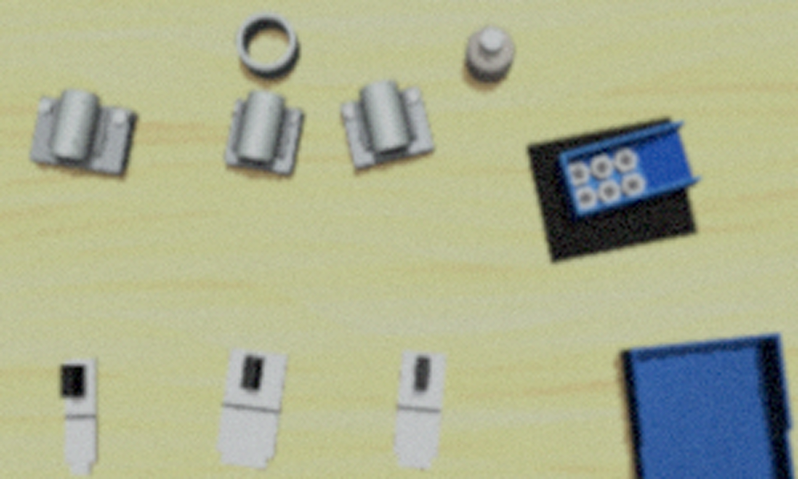

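Bins: (396,288) and (479,251) both measure about 160 mm. The left ones, (28,253) and (47,381), are far larger (237x314) and hold goods. So the stock bin meant is (396,288), the more leftward of the two matching ones. The crop shows the cup on its mat at crop (625,170) with its open front toward the robot's right (+u, i.e. -y). From left to right the blades are small, large and medium, and the saddles are large, small and medium.

```bash
cat >> h.py <<'E'
np.set_printoptions(precision=4,suppress=True)
def blades(f,box,smax=24,vmin=90):
    im=f['frame'];hsv=cv2.cvtColor(cv2.GaussianBlur(im,(3,3),0),cv2.COLOR_RGB2HSV)
    m=np.zeros(im.shape[:2],np.uint8);u0,u1,v0,v1=box
    m[v0:v1,u0:u1]=((hsv[...,1]<smax)&(hsv[...,2]>vmin))[v0:v1,u0:u1]
    m=cv2.morphologyEx(m,cv2.MORPH_CLOSE,np.ones((5,5)))
    m=cv2.morphologyEx(m,cv2.MORPH_OPEN,np.ones((3,3)))
    n,l,st,ce=cv2.connectedComponentsWithStats(m);out=[]
    for i in range(1,n):
        if st[i,4]<150: continue
        v,u=np.where(l==i);X=plane(f,np.c_[u,v],0.005)[:,:2]*1000
        r=cv2.minAreaRect(X.astype(np.float32)); 
        vx,vy,_,_=cv2.fitLine(X.astype(np.float32),cv2.DIST_L2,0,.01,.01).ravel()
        out.append((ce[i].round(),st[i,4],np.round(r[0],1),np.round(r[1],1),round(r[2],1),'fit',round(float(np.degrees(np.arctan2(vy,vx))),1)))
    return out
E
python3 - <<'E'
from h import *
f=grab('top')
for b in blades(f,(140,310,255,320)): print(*b)
P=cloud(f)
# handles tops from depth
m=np.zeros(P.shape[:2],bool);m[255:320,140:310]=1
m&=P[...,2]>0.045
n,l,st,ce=cv2.connectedComponentsWithStats(m.astype(np.uint8))
for i in range(1,n):
    if st[i,4]<15: continue
    v,u=np.where(l==i);X=P[v,u]*1000
    r=cv2.minAreaRect(X[:,:2].astype(np.float32));print('handle',ce[i].round(),st[i,4],np.round(r[0],1),np.round(r[1],1),r[2],X[:,2].max())
g=grab('side');Q=cloud(g);m=(Q[...,2]>0.04)&(Q[...,2]<0.07)&(Q[...,0]<.5)&(Q[...,0]>.35)&(Q[...,1]<.4)&(Q[...,1]>-.15)
n,l,st,ce=cv2.connectedComponentsWithStats(m.astype(np.uint8))
for i in range(1,n):
    if st[i,4]<15: continue
    v,u=np.where(l==i);X=Q[v,u]*1000
    print('sideh',ce[i].round(),X.min(0),X.max(0))
E
```

```text
[224. 285.] 786 [391.  133.5] [ 59.5 118.8] 81.2 fit -10.5
[287. 285.] 609 [385.2 -41.8] [ 45.2 118.5] 83.7 fit -6.6
[160. 290.] 345 [387.1 314.6] [116.2  31.1] 0.0 fit -6.3
handle [224. 269.] 69 [427.1  41.2] [185.3  32. ] 88.54667663574219 1313.6656594612289
handle [288. 270.] 66 [422.1 -46.5] [13.4 31.9] 88.32140350341797 62.01736851137652
handle [155. 273.] 74 [421.4 134.1] [370.6  32.2] 89.51921844482422 1313.6656594612289
sideh [334. 212.] [404.7256 -57.4093  40.3042] [438.7087 -35.4535  59.7665]
sideh [336. 250.] [411.0149 116.8604  40.4217] [443.9447 138.2215  59.5443]
sideh [344. 302.] [407.6889 304.3132  40.3179] [440.4036 321.9585  59.6438]
```

```bash
cat >> h.py <<'E'
def go(x,y,z,yaw,frm=None,R2=None):
    """mm/deg target -> shift and turn in tool axes from current (or frm=(pos mm,R))"""
    s=arm.get_state()
    p,R=(np.array(s['eef_pos'])*1000,Ro.from_euler('xyz',s['ee_rot'])) if frm is None else frm
    R2=R2 or Ro.from_euler('xyz',[np.pi,0,np.radians(yaw)])
    t=np.array([x,y,z],float)
    print('d',R.inv().apply(t-p).round(1),'r',(R.inv()*R2).as_rotvec().round(4)); return t,R2
E
python3 - <<'E'
from h import *
a=go(424,313,150,0)
go(424,313,43,0,a)
E
```

```text
d [237.3 204.1  98.3] r [ 0.0008  0.0001 -0.4679]
d [  0.  -0. 107.] r [0. 0. 0.]
```

Emit:
{"method": "jog_arm", "body": {
  "targets": [
    {"dx": 30, "dy": 25, "dz": 12, "rz": -0.06},
    {"dx": 60, "dy": 51, "dz": 25, "rz": -0.12},
    {"dx": 90, "dy": 77, "dz": 37, "rz": -0.18},
    {"dx": 120, "dy": 103, "dz": 50, "rz": -0.24},
    {"dx": 150, "dy": 129, "dz": 62, "rz": -0.3},
    {"dx": 180, "dy": 155, "dz": 75, "rz": -0.36},
    {"dx": 210, "dy": 180, "dz": 87, "rz": -0.42},
    {"dx": 237, "dy": 204, "dz": 98, "rz": -0.468}
  ]
}}

```text
invalid input at $.targets[0]: expected keys dx, dy, dz, rx, ry, rz, gripper
```

```bash
python3 - <<'E'
from h import *
f=grab('top')
for b in blades(f,(140,310,255,320)): print(*b)
go(424,313,43,0)
print(arm.get_state()['q'],arm.get_state()['eef_pos'])
E
```

```text
[224. 285.] 784 [391.  133.7] [ 59.3 118.7] 81.0 fit -10.4
[287. 285.] 601 [385.  -41.8] [ 44.8 117.7] 83.3 fit -6.9
[160. 290.] 350 [387.1 314.6] [116.2  31.1] 0.0 fit -6.1
d [237.2 204.2 205.4] r [ 0.0006  0.     -0.4678]
[ 1.3911  0.3589  0.0116 -0.0001 -1.2241 -0.2881] [0.3043 0.6023 0.2482]
```

Emit:
{"method": "jog_arm", "body": {
  "targets": [
    {"dx": 60, "dy": 51, "dz": 25, "rx": 0, "ry": 0, "rz": -0.12, "gripper": 0.5},
    {"dx": 120, "dy": 102, "dz": 50, "rx": 0, "ry": 0, "rz": -0.24, "gripper": 0.5},
    {"dx": 180, "dy": 154, "dz": 75, "rx": 0, "ry": 0, "rz": -0.36, "gripper": 0.5},
    {"dx": 237, "dy": 204, "dz": 98, "rx": 0, "ry": 0, "rz": -0.468, "gripper": 0.5},
    {"dx": 237, "dy": 204, "dz": 98, "rx": 0, "ry": 0, "rz": -0.468, "gripper": 0.5},
    {"dx": 237, "dy": 204, "dz": 98, "rx": 0, "ry": 0, "rz": -0.468, "gripper": 0.5},
    {"dx": 237, "dy": 204, "dz": 98, "rx": 0, "ry": 0, "rz": -0.468, "gripper": 0.5},
    {"dx": 237, "dy": 204, "dz": 98, "rx": 0, "ry": 0, "rz": -0.468, "gripper": 0.5}
  ]
}}

```text
t: 0.97
eef_pos: [0.4241, 0.3111, 0.1501]
ee_rot: [-3.142, 0.0, 0.0]
force: [1.3, 0.5, 0.0]
width: 0.0449
gripper_force: 0.0
```

```bash
python3 - <<'E'
from h import *
go(424,313,43,0)
print(arm.get_state()['q'],arm.get_state()['eef_pos'],arm.get_state()['width'])
E
```

```text
d [ -0.1  -1.9 107.1] r [-0.      0.0001  0.    ]
[ 1.006   0.2037 -0.4498 -0.0001 -0.9174  0.5649] [0.4241 0.3111 0.1501] 0.044889872366883875
```

Emit:
{"method": "jog_arm", "body": {
  "targets": [
    {"dx": 0, "dy": -2, "dz": 35, "rx": 0, "ry": 0, "rz": 0, "gripper": 0.5},
    {"dx": 0, "dy": -2, "dz": 70, "rx": 0, "ry": 0, "rz": 0, "gripper": 0.5},
    {"dx": 0, "dy": -2, "dz": 95, "rx": 0, "ry": 0, "rz": 0, "gripper": 0.5},
    {"dx": 0, "dy": -2, "dz": 107, "rx": 0, "ry": 0, "rz": 0, "gripper": 0.5},
    {"dx": 0, "dy": -2, "dz": 107, "rx": 0, "ry": 0, "rz": 0, "gripper": 0.5},
    {"dx": 0, "dy": -2, "dz": 107, "rx": 0, "ry": 0, "rz": 0, "gripper": 0.7},
    {"dx": 0, "dy": -2, "dz": 107, "rx": 0, "ry": 0, "rz": 0, "gripper": 0.9},
    {"dx": 0, "dy": -2, "dz": 107, "rx": 0, "ry": 0, "rz": 0, "gripper": 1}
  ],
  "force": 30
}}

```text
t: 1.63
eef_pos: [0.4245, 0.3165, 0.0449]
ee_rot: [-3.14, -0.001, 0.001]
force: [0.3, 0.3, 0.8]
width: 0.0291
gripper_force: 0.0
```

Emit:
{"method": "jog_arm", "body": {
  "targets": [
    {"dx": 0, "dy": 0, "dz": 0, "rx": 0, "ry": 0, "rz": 0, "gripper": 1},
    {"dx": 0, "dy": 0, "dz": 0, "rx": 0, "ry": 0, "rz": 0, "gripper": 1},
    {"dx": 0, "dy": 0, "dz": 0, "rx": 0, "ry": 0, "rz": 0, "gripper": 1},
    {"dx": 0, "dy": 0, "dz": 0, "rx": 0, "ry": 0, "rz": 0, "gripper": 1},
    {"dx": 0, "dy": 0, "dz": -15, "rx": 0, "ry": 0, "rz": 0, "gripper": 1},
    {"dx": 0, "dy": 0, "dz": -30, "rx": 0, "ry": 0, "rz": 0, "gripper": 1},
    {"dx": 0, "dy": 0, "dz": -40, "rx": 0, "ry": 0, "rz": 0, "gripper": 1},
    {"dx": 0, "dy": 0, "dz": -40, "rx": 0, "ry": 0, "rz": 0, "gripper": 1}
  ]
}}

```text
t: 2.3
eef_pos: [0.4247, 0.3166, 0.0857]
ee_rot: [-3.139, -0.002, 0.001]
force: [-0.3, 1.3, 0.3]
width: 0.0137
gripper_force: 29.8
```

```bash
python3 - <<'E'
from h import *
f=grab('top','t1');g=grab('side','s1')
c=cv2.resize(g['frame'][180:400,250:480],None,fx=2.6,fy=2.6)
cv2.imwrite('pics/s1c.png',np.clip(c[:,:,::-1]*1.5,0,255))
E
```

```text
[ WARN:0@1.105] global loadsave.cpp:1063 imwrite_ Unsupported depth image for selected encoder is fallbacked to CV_8U.
```

View pics/s1c.png

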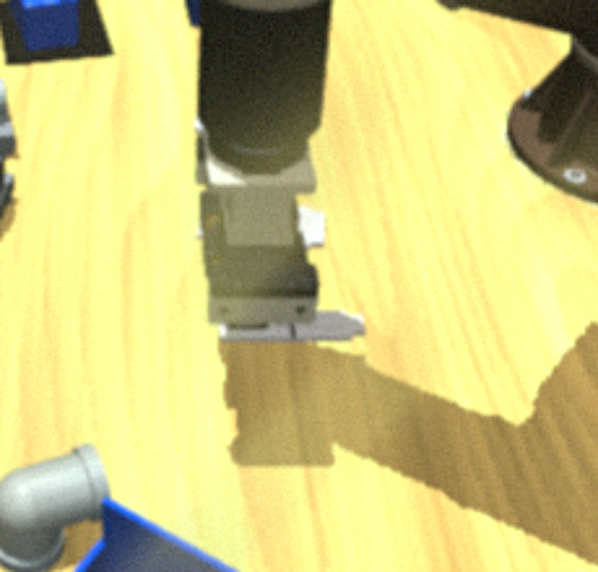

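```bash
python3 - <<'E'
from h import *
acc={}
for k in range(3):
    f=grab('top');P=cloud(f)
    m=np.zeros(P.shape[:2],bool);m[155:205,130:300]=1
    for lo,hi in((.024,.036),):
        M=m&(P[...,2]>lo)&(P[...,2]<hi)
        n,l,st,ce=cv2.connectedComponentsWithStats(M.astype(np.uint8))
        for i in range(1,n):
            if st[i,4]<60: continue
            v,u=np.where(l==i);X=plane(f,np.c_[u,v],.030)[:,:2]*1000
            r=cv2.minAreaRect(X.astype(np.float32))
            # front edge: min x per column
            fe=np.array([X[u==c][X[u==c][:,0].argmin()] for c in np.unique(u)])
            fe=fe[2:-2]; pf=np.polyfit(fe[:,1],fe[:,0],1); pf=np.polyfit(*(fe[np.abs(np.polyval(pf,fe[:,1])-fe[:,0])<4][:,::-1].T),1)
            print(ce[i].round(),np.round(r[0],1),np.round(r[1],1),round(r[2],1),'front normal',np.degrees(-np.arctan(pf[0])).round(1),'x at yc',np.polyval(pf,r[0][1]).round(1), 'pipe ', )
    # pipe tops: 
    M=m&(P[...,2]>.05)&(P[...,2]<.09)
    n,l,st,ce=cv2.connectedComponentsWithStats(M.astype(np.uint8))
    for i in range(1,n):
        if st[i,4]<60: continue
        v,u=np.where(l==i);X=P[v,u,:2]*1000;r=cv2.minAreaRect(X.astype(np.float32));print('   pipe',np.round(r[0],1),np.round(r[1],1),round(r[2],1))
E
```

```text
[276. 181.] [677.1 -17.8] [61.5 85.6] 12.6 front normal 11.5 x at yc 647.6 pipe 
[147. 182.] [684.4 327.4] [62.2 71.4] 79.7 front normal -10.2 x at yc 649.7 pipe 
[172. 183.] [676.3 276.2] [35.5 67.6] 81.1 front normal -1.8 x at yc 644.7 pipe 
[231. 187.] [675.3 114.1] [72.5 71. ] 78.2 front normal -9.9 x at yc 641.2 pipe 
   pipe [685.  -14.1] [72.1 42.7] 12.3
   pipe [685.3 306.8] [40.6 73. ] 79.7
   pipe [679.1 113.3] [38.2 71.4] 78.9
[276. 182.] [675.7 -18.2] [60.2 85.7] 12.6 front normal 11.4 x at yc 647.5 pipe 
[161. 182.] [680.8 308.9] [102.6  71.1] 79.2 front normal -6.9 x at yc 648.2 pipe 
[231. 185.] [675.  114.4] [72.8 71. ] 79.0 front normal -9.7 x at yc 641.2 pipe 
   pipe [685.3 -15.8] [72.2 39.4] 12.4
   pipe [685.8 308.4] [44.  73.7] 79.3
   pipe [679.2 113.2] [39.3 72. ] 78.9
[162. 183.] [681.3 308.3] [100.8  70.7] 79.7 front normal -7.5 x at yc 648.2 pipe 
[276. 181.] [674.5 -18.1] [56.8 86. ] 11.5 front normal 10.7 x at yc 647.6 pipe 
[230. 185.] [675.3 114.2] [72.8 70.5] 78.7 front normal -10.0 x at yc 641.1 pipe 
   pipe [685.7 -15.7] [73.1 39.5] 12.4
   pipe [684.8 304.4] [44.5 73.2] 80.6
   pipe [679.1 113.3] [40.  71.3] 79.5
```

Emit:
{"method": "jog_arm", "body": {
  "targets": [
    {"dx": 0, "dy": 0, "dz": -15, "rx": 0, "ry": 0, "rz": 0.12, "gripper": 1},
    {"dx": 15, "dy": 25, "dz": -15, "rx": 0, "ry": 0, "rz": 0.24, "gripper": 1},
    {"dx": 30, "dy": 50, "dz": -15, "rx": 0, "ry": 0, "rz": 0.36, "gripper": 1},
    {"dx": 45, "dy": 78, "dz": -15, "rx": 0, "ry": 0, "rz": 0.48, "gripper": 1},
    {"dx": 60, "dy": 104, "dz": -15, "rx": 0, "ry": 0, "rz": 0.6, "gripper": 1},
    {"dx": 75, "dy": 130, "dz": -15, "rx": 0, "ry": 0, "rz": 0.72, "gripper": 1},
    {"dx": 90, "dy": 155, "dz": -15, "rx": 0, "ry": 0, "rz": 0.84, "gripper": 1},
    {"dx": 101, "dy": 174, "dz": -15, "rx": 0, "ry": 0, "rz": 0.93, "gripper": 1}
  ]
}}

```text
t: 3.22
eef_pos: [0.5254, 0.1395, 0.0977]
ee_rot: [3.14, 0.0, -0.937]
force: [0.2, 0.0, -1.7]
width: 0.0136
gripper_force: 29.9
```

Emit:
{"method": "jog_arm", "body": {
  "targets": [
    {"dx": 0, "dy": 0, "dz": 0, "rx": 0, "ry": 0, "rz": 0.12, "gripper": 1},
    {"dx": 0, "dy": 0, "dz": 0, "rx": 0, "ry": 0, "rz": 0.24, "gripper": 1},
    {"dx": 0, "dy": 0, "dz": 0, "rx": 0, "ry": 0, "rz": 0.36, "gripper": 1},
    {"dx": 0, "dy": 0, "dz": 0, "rx": 0, "ry": 0, "rz": 0.48, "gripper": 1},
    {"dx": 0, "dy": 0, "dz": 0, "rx": 0, "ry": 0, "rz": 0.6, "gripper": 1},
    {"dx": 0, "dy": 0, "dz": 0, "rx": 0, "ry": 0, "rz": 0.72, "gripper": 1},
    {"dx": 0, "dy": 0, "dz": 0, "rx": 0, "ry": 0, "rz": 0.84, "gripper": 1},
    {"dx": 0, "dy": 0, "dz": 0, "rx": 0, "ry": 0, "rz": 0.96, "gripper": 1}
  ]
}}

```text
t: 3.88
eef_pos: [0.5245, 0.1412, 0.0976]
ee_rot: [3.14, -0.001, -1.896]
force: [-0.4, -0.1, -0.2]
width: 0.0139
gripper_force: 29.9
```

Emit:
{"method": "jog_arm", "body": {
  "targets": [
    {"dx": 0, "dy": 0, "dz": 0, "rx": 0, "ry": 0, "rz": 0.12, "gripper": 1},
    {"dx": 0, "dy": 0, "dz": 0, "rx": 0, "ry": 0, "rz": 0.24, "gripper": 1},
    {"dx": 0, "dy": 0, "dz": 0, "rx": 0, "ry": 0, "rz": 0.36, "gripper": 1},
    {"dx": 0, "dy": 0, "dz": 0, "rx": 0, "ry": 0, "rz": 0.48, "gripper": 1},
    {"dx": 0, "dy": 0, "dz": 0, "rx": 0, "ry": 0, "rz": 0.6, "gripper": 1},
    {"dx": 0, "dy": 0, "dz": 0, "rx": 0, "ry": 0, "rz": 0.72, "gripper": 1},
    {"dx": 0, "dy": 0, "dz": 0, "rx": 0, "ry": 0, "rz": 0.84, "gripper": 1},
    {"dx": 0, "dy": 0, "dz": 0, "rx": 0, "ry": 0, "rz": 0.96, "gripper": 1}
  ]
}}

```text
t: 4.55
eef_pos: [0.5245, 0.1412, 0.0976]
ee_rot: [-3.141, -0.002, -2.856]
force: [-1.2, -0.8, -0.9]
width: 0.0136
gripper_force: 29.9
```

Emit:
{"method": "jog_arm", "body": {
  "targets": [
    {"dx": 0, "dy": 0, "dz": 0, "rx": 0, "ry": 0, "rz": 0.12, "gripper": 1},
    {"dx": 0, "dy": 0, "dz": 0, "rx": 0, "ry": 0, "rz": 0.24, "gripper": 1},
    {"dx": 0, "dy": 0, "dz": 0, "rx": 0, "ry": 0, "rz": 0.36, "gripper": 1},
    {"dx": 0, "dy": 0, "dz": 0, "rx": 0, "ry": 0, "rz": 0.48, "gripper": 1},
    {"dx": 0, "dy": 0, "dz": 10, "rx": 0, "ry": 0, "rz": 0.48, "gripper": 1},
    {"dx": 0, "dy": 0, "dz": 35, "rx": 0, "ry": 0, "rz": 0.48, "gripper": 1},
    {"dx": 0, "dy": 0, "dz": 45, "rx": 0, "ry": 0, "rz": 0.48, "gripper": 1},
    {"dx": 0, "dy": 0, "dz": 45, "rx": 0, "ry": 0, "rz": 0.48, "gripper": 1}
  ]
}}

```text
t: 5.22
eef_pos: [0.5228, 0.1402, 0.0502]
ee_rot: [-3.137, -0.005, 2.956]
force: [-0.5, 0.1, -0.1]
width: 0.0138
gripper_force: 29.9
```

```bash
python3 - <<'E'
from h import *
s=arm.get_state();print(s['eef_pos'],s['ee_rot'],s['q'])
f=grab('top');g=grab('side')
c=cv2.resize(f['frame'][150:290,170:310],None,fx=4,fy=4,interpolation=cv2.INTER_CUBIC)
d=cv2.resize(g['frame'][190:370,180:400],None,fx=2.5,fy=2.5)[:560]
d=cv2.resize(d,(240*560//450+10,200*560//450))
o=np.zeros((560,800,3),np.uint8);o[:,:500]=c[:,:500];o[:d.shape[0],500:500+d.shape[1]]=d[:,:300]
cv2.imwrite('pics/a1.png',np.clip(o[:,:,::-1].astype(float)*1.5,0,255).astype(np.uint8))
for b in blades(f,(190,270,180,260)): print(*b)
E
```

```text
[0.5228 0.1402 0.0502] [-3.1374 -0.0047  2.9556] [ 0.6238  0.3589 -0.5157 -0.0008 -0.7024 -2.38  ]
[229. 185.] 285 [661.6 119.5] [74.3 40.5] 88.2 fit 82.6
[226. 222.] 316 [553.6 128.2] [130.1  35.9] 4.5 fit -0.0
```

View pics/a1.png

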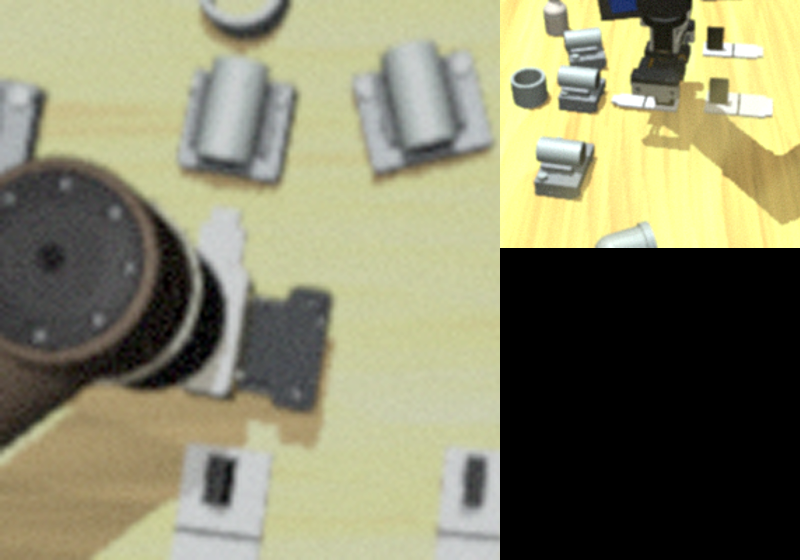

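The crop shows the small blade, nose up, at crop (225,212). It is in front of the small saddle's front edge, around crop (230,175), and is held flat.

```bash
cat >> h.py <<'E'
def nose(f,box,z,smax=26):
    im=cv2.GaussianBlur(f['frame'],(3,3),0);hsv=cv2.cvtColor(im,cv2.COLOR_RGB2HSV);u0,u1,v0,v1=box
    for v in range(v0,v1):
        s=np.where((hsv[v,u0:u1,1]<smax)&(hsv[v,u0:u1,2]>95))[0]
        if len(s)>2:
            X=plane(f,[[u0+s[0]-.5,v],[u0+s[-1]+.5,v]],z)*1000
            print(v,u0+s[0],u0+s[-1],X[:,:2].round(1).tolist(),'mid',X.mean(0)[:2].round(1),'w',round(float(np.linalg.norm(X[0]-X[1])),1))
E
python3 - <<'E'
from h import *
f=grab('top');nose(f,(212,236,199,226),.012)
print(arm.get_state()['eef_pos'])
E
```

```text
202 223 228 [[617.7, 134.3], [617.2, 117.3]] mid [617.4 125.8] w 17.0
203 222 228 [[614.9, 137.2], [614.3, 117.4]] mid [614.6 127.3] w 19.8
204 221 228 [[612.1, 140.1], [611.5, 117.4]] mid [611.8 128.7] w 22.7
205 220 229 [[609.4, 142.9], [608.5, 114.6]] mid [608.9 128.8] w 28.3
206 220 229 [[606.5, 142.9], [605.7, 114.6]] mid [606.1 128.8] w 28.3
207 219 230 [[603.7, 145.8], [602.7, 111.9]] mid [603.2 128.8] w 34.0
208 219 230 [[600.9, 145.8], [599.9, 111.9]] mid [600.4 128.8] w 33.9
209 219 230 [[598.1, 145.8], [597.1, 111.9]] mid [597.6 128.9] w 33.9
210 219 229 [[595.2, 145.9], [594.3, 114.8]] mid [594.8 130.3] w 31.1
211 218 229 [[592.4, 148.7], [591.5, 114.8]] mid [592.  131.8] w 33.9
212 217 229 [[589.7, 151.6], [588.6, 114.8]] mid [589.2 133.2] w 36.7
213 219 229 [[586.7, 145.9], [585.8, 114.9]] mid [586.2 130.4] w 31.1
214 221 229 [[583.7, 140.3], [583.0, 114.9]] mid [583.3 127.6] w 25.4
215 218 229 [[581.1, 148.8], [580.1, 114.9]] mid [580.6 131.9] w 33.9
216 223 230 [[577.9, 134.7], [577.2, 112.1]] mid [577.5 123.4] w 22.6
217 224 230 [[574.9, 131.9], [574.4, 112.2]] mid [574.7 122. ] w 19.7
218 224 231 [[572.1, 131.9], [571.5, 109.4]] mid [571.8 120.7] w 22.5
219 225 231 [[569.2, 129.1], [568.7, 109.4]] mid [568.9 119.3] w 19.7
220 225 231 [[566.4, 129.2], [565.8, 109.5]] mid [566.1 119.3] w 19.7
221 225 230 [[563.6, 129.2], [563.1, 112.3]] mid [563.3 120.8] w 16.9
222 226 230 [[560.7, 126.4], [560.3, 112.3]] mid [560.5 119.4] w 14.1
223 226 230 [[557.8, 126.4], [557.4, 112.4]] mid [557.6 119.4] w 14.1
224 226 230 [[555.0, 126.5], [554.6, 112.4]] mid [554.8 119.4] w 14.1
225 226 229 [[552.2, 126.5], [551.9, 115.3]] mid [552.1 120.9] w 11.3
[0.5252 0.1415 0.0536]
```

Emit:
{"method": "jog_arm", "body": {
  "targets": [
    {"dx": 0, "dy": -1, "dz": 5, "rx": 0, "ry": 0, "rz": 0, "gripper": 1},
    {"dx": 0, "dy": -1, "dz": 10, "rx": 0, "ry": 0, "rz": 0, "gripper": 1},
    {"dx": 0, "dy": -1, "dz": 10, "rx": 0, "ry": 0, "rz": 0, "gripper": 1},
    {"dx": -10, "dy": -1, "dz": 10, "rx": 0, "ry": 0, "rz": 0, "gripper": 1},
    {"dx": -20, "dy": -1, "dz": 10, "rx": 0, "ry": 0, "rz": 0, "gripper": 1},
    {"dx": -28, "dy": -1, "dz": 10, "rx": 0, "ry": 0, "rz": 0, "gripper": 1},
    {"dx": -34, "dy": -1, "dz": 10, "rx": 0, "ry": 0, "rz": 0, "gripper": 1},
    {"dx": -40, "dy": -1, "dz": 10, "rx": 0, "ry": 0, "rz": 0, "gripper": 1}
  ]
}}

```text
t: 6.03
eef_pos: [0.5648, 0.1329, 0.044]
ee_rot: [3.141, -0.0, 2.953]
force: [-4.8, 0.7, 6.7]
width: 0.0137
gripper_force: 30.0
```

```bash
python3 - <<'E'
from h import *
f=grab('top')
s=arm.get_state();print(s['eef_pos'],s['ee_rot'],s['force'],s['moment'])
nose(f,(208,240,187,210),.005)
E
```

```text
[0.5659 0.1328 0.044 ] [3.1413 0.0008 2.9532] [-0.1    -0.8808  5.0187] [-0.3524 -0.2409 -0.0937]
187 218 239 [[662.5, 149.3], [660.5, 86.4]] mid [661.5 117.8] w 62.9
188 219 239 [[659.5, 146.4], [657.6, 86.4]] mid [658.6 116.4] w 60.0
189 219 239 [[656.6, 146.5], [654.8, 86.5]] mid [655.7 116.5] w 60.0
190 220 239 [[653.6, 143.6], [651.9, 86.5]] mid [652.7 115.1] w 57.1
191 233 239 [[649.6, 106.5], [649.0, 86.5]] mid [649.3  96.5] w 20.0
192 233 239 [[646.7, 106.5], [646.1, 86.6]] mid [646.4  96.6] w 20.0
193 233 238 [[643.8, 106.6], [643.3, 89.5]] mid [643.6  98. ] w 17.1
194 222 237 [[641.9, 138.0], [640.5, 92.4]] mid [641.2 115.2] w 45.7
195 223 232 [[638.9, 135.2], [638.0, 106.6]] mid [638.5 120.9] w 28.5
196 223 233 [[636.0, 135.2], [635.1, 103.8]] mid [635.6 119.5] w 31.4
197 223 232 [[633.1, 135.2], [632.3, 106.7]] mid [632.7 121. ] w 28.5
198 223 232 [[630.3, 135.2], [629.4, 106.7]] mid [629.8 121. ] w 28.5
199 223 233 [[627.4, 135.3], [626.5, 103.9]] mid [626.9 119.6] w 31.3
200 227 233 [[624.2, 123.9], [623.6, 104.0]] mid [623.9 113.9] w 19.9
201 228 234 [[621.2, 121.1], [620.6, 101.2]] mid [620.9 111.1] w 19.9
202 228 234 [[618.3, 121.1], [617.8, 101.2]] mid [618.1 111.1] w 19.9
203 229 234 [[615.4, 118.3], [614.9, 101.2]] mid [615.1 109.8] w 17.1
204 229 234 [[612.5, 118.3], [612.0, 101.3]] mid [612.3 109.8] w 17.1
205 229 234 [[609.7, 118.3], [609.2, 101.3]] mid [609.4 109.8] w 17.1
206 230 234 [[606.7, 115.5], [606.3, 101.3]] mid [606.5 108.4] w 14.2
207 230 234 [[603.9, 115.6], [603.4, 101.4]] mid [603.6 108.5] w 14.2
208 230 234 [[601.0, 115.6], [600.6, 101.4]] mid [600.8 108.5] w 14.2
209 230 233 [[598.1, 115.6], [597.8, 104.3]] mid [598. 110.] w 11.4
```

Emit:
{"method": "jog_arm", "body": {
  "targets": [
    {"dx": -5, "dy": 1, "dz": 0, "rx": 0, "ry": 0, "rz": 0, "gripper": 1},
    {"dx": -11, "dy": 1, "dz": 0, "rx": 0, "ry": 0, "rz": 0, "gripper": 1},
    {"dx": -17, "dy": 1, "dz": 0, "rx": 0, "ry": 0, "rz": 0, "gripper": 1},
    {"dx": -23, "dy": 1, "dz": 0, "rx": 0, "ry": 0, "rz": 0, "gripper": 1},
    {"dx": -29, "dy": 1, "dz": 0, "rx": 0, "ry": 0, "rz": 0, "gripper": 1},
    {"dx": -34, "dy": 1, "dz": 0, "rx": 0, "ry": 0, "rz": 0, "gripper": 1},
    {"dx": -38, "dy": 1, "dz": 0, "rx": 0, "ry": 0, "rz": 0, "gripper": 1},
    {"dx": -38, "dy": 1, "dz": 0, "rx": 0, "ry": 0, "rz": 0, "gripper": 1}
  ]
}}

```text
t: 6.75
eef_pos: [0.6028, 0.1266, 0.044]
ee_rot: [3.141, 0.001, 2.953]
force: [0.2, -1.0, 5.3]
width: 0.0139
gripper_force: 30.0
```

```bash
python3 - <<'E'
from h import *
f=grab('top');g=grab('side')
s=arm.get_state();print(s['eef_pos'],s['ee_rot'],s['force'],s['moment'])
c=cv2.resize(f['frame'][165:225,190:250],None,fx=8,fy=8,interpolation=cv2.INTER_CUBIC)
d=cv2.resize(g['frame'][220:280,210:250],None,fx=8,fy=8,interpolation=cv2.INTER_CUBIC)
cv2.imwrite('pics/a2.png',np.clip(np.hstack([c,d])[:,:,::-1].astype(float)*1.5,0,255).astype(np.uint8))
E
```

```text
[0.6028 0.1267 0.044 ] [3.1412 0.0013 2.9532] [ 1.2514 -2.1395  2.7382] [-0.7581 -0.7003  0.0117]
```

View pics/a2.png

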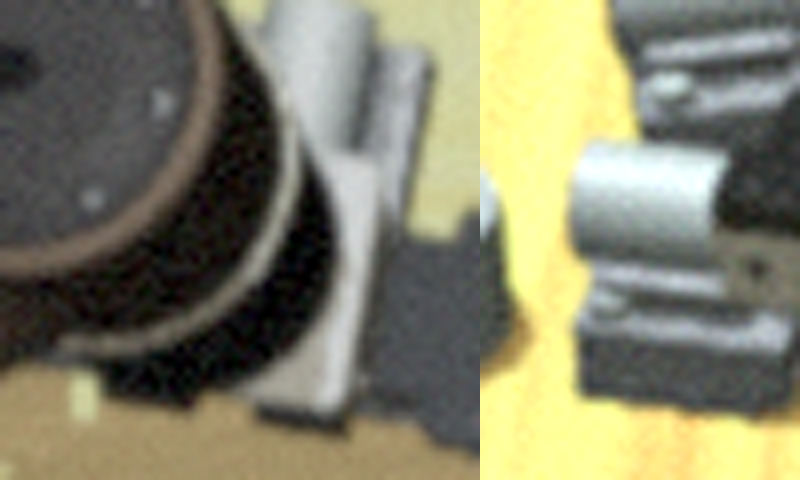

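Emit:
{"method": "jog_arm", "body": {
  "targets": [
    {"dx": 0, "dy": 0, "dz": 0, "rx": 0, "ry": 0, "rz": 0, "gripper": 0.6},
    {"dx": 0, "dy": 0, "dz": 0, "rx": 0, "ry": 0, "rz": 0, "gripper": 0.6},
    {"dx": 0, "dy": 0, "dz": 0, "rx": 0, "ry": 0, "rz": 0, "gripper": 0.6},
    {"dx": 0, "dy": 0, "dz": -5, "rx": 0, "ry": 0, "rz": 0, "gripper": 0.6},
    {"dx": 0, "dy": 0, "dz": -30, "rx": 0, "ry": 0, "rz": 0, "gripper": 0.6},
    {"dx": 0, "dy": 0, "dz": -60, "rx": 0, "ry": 0, "rz": 0, "gripper": 0.6},
    {"dx": 0, "dy": 0, "dz": -90, "rx": 0, "ry": 0, "rz": 0, "gripper": 0.6},
    {"dx": 0, "dy": 0, "dz": -110, "rx": 0, "ry": 0, "rz": 0, "gripper": 0.6}
  ]
}}

```text
t: 7.52
eef_pos: [0.6023, 0.1272, 0.1568]
ee_rot: [3.14, 0.002, 2.954]
force: [0.9, -0.6, 0.1]
width: 0.0349
gripper_force: 0.0
```

Emit:
{"method": "jog_arm", "body": {
  "targets": [
    {"dx": 20, "dy": 0, "dz": 0, "rx": 0, "ry": 0, "rz": 0, "gripper": 0.5},
    {"dx": 45, "dy": 0, "dz": 0, "rx": 0, "ry": 0, "rz": 0, "gripper": 0.5},
    {"dx": 75, "dy": 0, "dz": 0, "rx": 0, "ry": 0, "rz": 0, "gripper": 0.5},
    {"dx": 105, "dy": 0, "dz": 0, "rx": 0, "ry": 0, "rz": 0, "gripper": 0.5},
    {"dx": 130, "dy": 0, "dz": 0, "rx": 0, "ry": 0, "rz": 0, "gripper": 0.5},
    {"dx": 150, "dy": 0, "dz": 0, "rx": 0, "ry": 0, "rz": 0, "gripper": 0.5},
    {"dx": 150, "dy": 0, "dz": 0, "rx": 0, "ry": 0, "rz": 0, "gripper": 0.5},
    {"dx": 150, "dy": 0, "dz": 0, "rx": 0, "ry": 0, "rz": 0, "gripper": 0.5}
  ]
}}

```text
t: 8.18
eef_pos: [0.4536, 0.1554, 0.1544]
ee_rot: [3.141, 0.001, 2.955]
force: [-0.2, 0.1, 0.3]
width: 0.0441
gripper_force: 0.0
```

```bash
python3 - <<'E'
from h import *
f=grab('top');g=grab('side')
s=arm.get_state();print(s['eef_pos'],s['ee_rot'],s['q'])
c=cv2.resize(f['frame'][170:230,195:255],None,fx=8,fy=8,interpolation=cv2.INTER_CUBIC)
d=cv2.resize(g['frame'][225:285,215:255],None,fx=8,fy=8,interpolation=cv2.INTER_CUBIC)
cv2.imwrite('pics/a3.png',np.clip(np.hstack([c,d])[:,:,::-1].astype(float)*1.5,0,255).astype(np.uint8))
Q=cloud(g);m=(Q[...,2]>0.04)&(Q[...,2]<0.07)&(Q[...,0]<.64)&(Q[...,0]>.35)&(Q[...,1]<.4)&(Q[...,1]>-.15)
n,l,st,ce=cv2.connectedComponentsWithStats(m.astype(np.uint8))
for i in range(1,n):
    if st[i,4]<15: continue
    v,u=np.where(l==i);X=Q[v,u]*1000
    print('sideh',ce[i].round(),X.min(0),X.max(0))
E
```

```text
[0.4547 0.1553 0.154 ] [3.1409 0.0007 2.954 ] [ 0.7399  0.1251 -0.5388  0.0003 -0.9059 -2.4985]
sideh [266. 250.] [585.6672 117.2834  40.1513] [620.8537 137.9379  59.2549]
sideh [336. 250.] [411.0816 116.7226  40.0077] [443.9843 137.2856  61.1569]
```

View pics/a3.png

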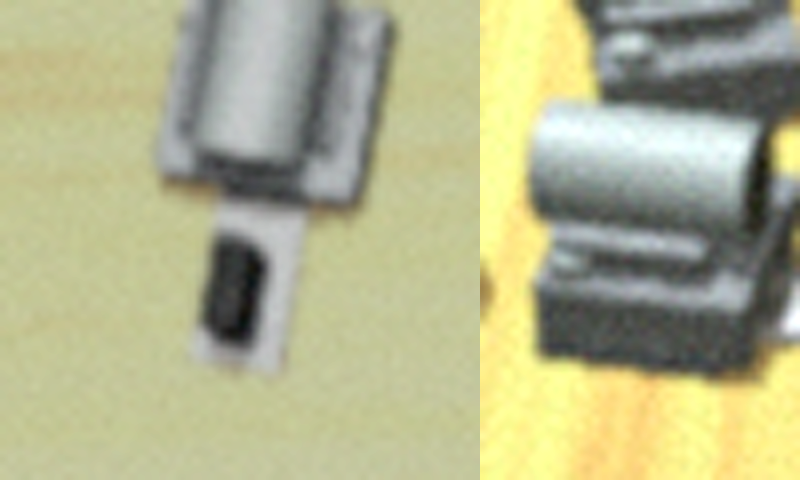

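```bash
cat >> h.py <<'E'
def exposed(f,box,mouth,ang,smax=24):
    """exposed blade: tail distance to mouth along axis, lateral mid"""
    im=f['frame'];u0,u1,v0,v1=box
    sub=cv2.resize(im[v0:v1,u0:u1],None,fx=4,fy=4,interpolation=cv2.INTER_CUBIC)
    hsv=cv2.cvtColor(cv2.GaussianBlur(sub,(9,9),0),cv2.COLOR_RGB2HSV)
    m=((hsv[...,1]<smax)&(hsv[...,2]>98))
    v,u=np.where(m);X=plane(f,np.c_[(u+.5)/4-.5+u0,(v+.5)/4-.5+v0],.005)[:,:2]*1000-np.array(mouth)
    a=np.radians(ang);A=X@[np.cos(a),np.sin(a)];L=X@[-np.sin(a),np.cos(a)]
    k=(A<-3)&(A>-75)&(abs(L)<45);A,L=A[k],L[k]
    print('tail',np.percentile(A,[0.3,1,3]).round(1),'lat',np.percentile(L,[2,98]).round(1))
    for a0 in(-55,-45,-35,-25,-15,-8,-4): 
        q=L[abs(A-a0)<2]
        if len(q): print(a0,q.min().round(1),q.max().round(1),len(q),end=' | ')
    print()
E
python3 - <<'E'
from h import *
for k in range(2):
    f=grab('top');exposed(f,(205,245,185,228),(640.6,120.6),-10.8)
# dark line / saddle boundary profile along blade's axis, off handle side
a=np.radians(-10.8)
V=np.array(f['view']);
def px(p):
    return cv2.projectPoints(np.array([p]),cv2.Rodrigues(V[:3,:3])[0],V[:3,3],K(f),np.array(f['distortion']))[0].ravel()
for s in range(-64,8,2):
    p=np.array([640.6,120.6])+s*np.array([np.cos(a),np.sin(a)])-12*np.array([-np.sin(a),np.cos(a)])
    u,v=px([p[0]/1000,p[1]/1000,.005]); print(s,cv2.getRectSubPix(f['frame'],(1,1),(u,v))[0,0],end=' ')
E
```

```text
tail [-60.6 -60.1 -59.4] lat [-15.4  14.7]
-55 -15.5 16.0 149 | -45 -15.7 -7.2 68 | -35 -15.9 -6.5 74 | -25 -15.8 -7.2 69 | -15 -15.5 14.1 166 | -8 -15.7 15.7 244 | -4 -15.6 14.9 120 | 
tail [-60.5 -60.1 -59.3] lat [-15.5  14.8]
-55 -15.9 15.7 152 | -45 -16.0 -7.2 70 | -35 -15.6 -6.6 71 | -25 -15.8 -6.5 70 | -15 -15.7 14.8 169 | -8 -15.5 15.9 246 | -4 -15.6 15.0 121 | 
-64 [124 125 100] -62 [122 124 108] -60 [123 125 117] -58 [126 127 124] -56 [127 128 126] -54 [126 128 127] -52 [125 127 126] -50 [126 128 127] -48 [126 128 128] -46 [126 128 129] -44 [128 129 130] -42 [127 130 129] -40 [127 130 129] -38 [128 131 129] -36 [127 129 128] -34 [127 129 128] -32 [127 130 128] -30 [127 130 127] -28 [129 131 129] -26 [130 131 131] -24 [130 131 130] -22 [129 131 129] -20 [129 130 129] -18 [128 129 129] -16 [129 130 130] -14 [129 130 130] -12 [127 129 129] -10 [129 129 129] -8 [126 126 125] -6 [119 120 118] -4 [104 104 103] -2 [83 83 82] 0 [61 62 60] 2 [58 60 59] 4 [65 67 68] 6 [76 79 81]
```

The small blade is in place: its tail is 60.5 mm in front of the mouth (target 60) and it is centred. Next is the large one.

```bash
python3 - <<'E'
from h import *
a=go(427.5,127.6,154,171); go(427.5,127.6,43,171,a)
E
```

```text
d [ 21.7 -32.1  -0.4] r [ 0.0001  0.0002 -0.0315]
d [ -0.  -0. 111.] r [0. 0. 0.]
```

Emit:
{"method": "jog_arm", "body": {
  "targets": [
    {"dx": 11, "dy": -16, "dz": 0, "rx": 0, "ry": 0, "rz": -0.03, "gripper": 0.5},
    {"dx": 22, "dy": -32, "dz": 0, "rx": 0, "ry": 0, "rz": -0.03, "gripper": 0.5},
    {"dx": 22, "dy": -32, "dz": 0, "rx": 0, "ry": 0, "rz": -0.03, "gripper": 0.5},
    {"dx": 22, "dy": -32, "dz": 30, "rx": 0, "ry": 0, "rz": -0.03, "gripper": 0.5},
    {"dx": 22, "dy": -32, "dz": 65, "rx": 0, "ry": 0, "rz": -0.03, "gripper": 0.5},
    {"dx": 22, "dy": -32, "dz": 95, "rx": 0, "ry": 0, "rz": -0.03, "gripper": 0.5},
    {"dx": 22, "dy": -32, "dz": 111, "rx": 0, "ry": 0, "rz": -0.03, "gripper": 0.5},
    {"dx": 22, "dy": -32, "dz": 111, "rx": 0, "ry": 0, "rz": -0.03, "gripper": 0.5}
  ]
}}

```text
t: 9.05
eef_pos: [0.4254, 0.1261, 0.0393]
ee_rot: [-3.137, -0.004, 2.982]
force: [-0.8, -0.2, -0.3]
width: 0.044
gripper_force: 0.0
```

Emit:
{"method": "jog_arm", "body": {
  "targets": [
    {"dx": 0, "dy": 0, "dz": 0, "rx": 0, "ry": 0, "rz": 0, "gripper": 0.7},
    {"dx": 0, "dy": 0, "dz": 0, "rx": 0, "ry": 0, "rz": 0, "gripper": 0.8},
    {"dx": 0, "dy": 0, "dz": 0, "rx": 0, "ry": 0, "rz": 0, "gripper": 1},
    {"dx": 0, "dy": 0, "dz": 0, "rx": 0, "ry": 0, "rz": 0, "gripper": 1},
    {"dx": 0, "dy": 0, "dz": 0, "rx": 0, "ry": 0, "rz": 0, "gripper": 1},
    {"dx": 0, "dy": 0, "dz": 0, "rx": 0, "ry": 0, "rz": 0, "gripper": 1},
    {"dx": 0, "dy": 0, "dz": 0, "rx": 0, "ry": 0, "rz": 0, "gripper": 1},
    {"dx": 0, "dy": 0, "dz": 0, "rx": 0, "ry": 0, "rz": 0, "gripper": 1}
  ]
}}

```text
t: 9.72
eef_pos: [0.4271, 0.128, 0.0435]
ee_rot: [3.141, 0.001, 2.984]
force: [-1.5, -1.2, 8.4]
width: 0.0139
gripper_force: 29.9
```

```bash
python3 - <<'E'
from h import *
s=arm.get_state();p=s['eef_pos']*1000;print(p,s['ee_rot'],s['width'],s['q'])
E
```

```text
[427.0804 128.0018  43.4887] [3.1406 0.0011 2.9837] 0.013889561848724639 [ 0.7361  0.2383 -0.7375  0.0004 -0.5935 -2.4651]
```

Emit:
{"method": "jog_arm", "body": {
  "targets": [
    {"dx": 0, "dy": 0, "dz": -20, "rx": 0, "ry": 0, "rz": 0, "gripper": 1},
    {"dx": 0, "dy": 0, "dz": -55, "rx": 0, "ry": 0, "rz": 0, "gripper": 1},
    {"dx": -12, "dy": 37, "dz": -55, "rx": 0, "ry": 0, "rz": -0.12, "gripper": 1},
    {"dx": -24, "dy": 74, "dz": -55, "rx": 0, "ry": 0, "rz": -0.24, "gripper": 1},
    {"dx": -36, "dy": 111, "dz": -55, "rx": 0, "ry": 0, "rz": -0.36, "gripper": 1},
    {"dx": -48, "dy": 148, "dz": -55, "rx": 0, "ry": 0, "rz": -0.48, "gripper": 1},
    {"dx": -60, "dy": 185, "dz": -55, "rx": 0, "ry": 0, "rz": -0.6, "gripper": 1},
    {"dx": -71, "dy": 221, "dz": -55, "rx": 0, "ry": 0, "rz": -0.72, "gripper": 1}
  ]
}}

```text
t: 10.38
eef_pos: [0.5322, 0.3365, 0.0978]
ee_rot: [3.141, 0.0, -2.574]
force: [0.9, 0.7, -0.7]
width: 0.014
gripper_force: 29.9
```

Emit:
{"method": "jog_arm", "body": {
  "targets": [
    {"dx": 0, "dy": 0, "dz": 0, "rx": 0, "ry": 0, "rz": -0.12, "gripper": 1},
    {"dx": 0, "dy": 0, "dz": 0, "rx": 0, "ry": 0, "rz": -0.24, "gripper": 1},
    {"dx": 0, "dy": 0, "dz": 0, "rx": 0, "ry": 0, "rz": -0.36, "gripper": 1},
    {"dx": 0, "dy": 0, "dz": 0, "rx": 0, "ry": 0, "rz": -0.48, "gripper": 1},
    {"dx": 0, "dy": 0, "dz": 0, "rx": 0, "ry": 0, "rz": -0.6, "gripper": 1},
    {"dx": 0, "dy": 0, "dz": 0, "rx": 0, "ry": 0, "rz": -0.72, "gripper": 1},
    {"dx": 0, "dy": 0, "dz": 0, "rx": 0, "ry": 0, "rz": -0.84, "gripper": 1},
    {"dx": 0, "dy": 0, "dz": 0, "rx": 0, "ry": 0, "rz": -0.96, "gripper": 1}
  ]
}}

```text
t: 11.05
eef_pos: [0.5313, 0.3346, 0.0976]
ee_rot: [3.141, -0.0, -1.614]
force: [-0.6, 0.4, -0.7]
width: 0.0136
gripper_force: 29.9
```

Emit:
{"method": "jog_arm", "body": {
  "targets": [
    {"dx": 0, "dy": 0, "dz": 0, "rx": 0, "ry": 0, "rz": -0.12, "gripper": 1},
    {"dx": 0, "dy": 0, "dz": 0, "rx": 0, "ry": 0, "rz": -0.24, "gripper": 1},
    {"dx": 0, "dy": 0, "dz": 0, "rx": 0, "ry": 0, "rz": -0.36, "gripper": 1},
    {"dx": 0, "dy": 0, "dz": 0, "rx": 0, "ry": 0, "rz": -0.48, "gripper": 1},
    {"dx": 0, "dy": 0, "dz": 0, "rx": 0, "ry": 0, "rz": -0.6, "gripper": 1},
    {"dx": 0, "dy": 0, "dz": 0, "rx": 0, "ry": 0, "rz": -0.72, "gripper": 1},
    {"dx": 0, "dy": 0, "dz": 0, "rx": 0, "ry": 0, "rz": -0.84, "gripper": 1},
    {"dx": 0, "dy": 0, "dz": 0, "rx": 0, "ry": 0, "rz": -0.96, "gripper": 1}
  ]
}}

```text
t: 11.72
eef_pos: [0.5313, 0.3347, 0.0976]
ee_rot: [3.142, 0.0, -0.654]
force: [-0.0, 0.1, -1.7]
width: 0.0141
gripper_force: 29.9
```

Emit:
{"method": "jog_arm", "body": {
  "targets": [
    {"dx": 0, "dy": 0, "dz": 0, "rx": 0, "ry": 0, "rz": -0.12, "gripper": 1},
    {"dx": 0, "dy": 0, "dz": 0, "rx": 0, "ry": 0, "rz": -0.24, "gripper": 1},
    {"dx": 0, "dy": 0, "dz": 0, "rx": 0, "ry": 0, "rz": -0.36, "gripper": 1},
    {"dx": 0, "dy": 0, "dz": 0, "rx": 0, "ry": 0, "rz": -0.48, "gripper": 1},
    {"dx": 0, "dy": 0, "dz": 15, "rx": 0, "ry": 0, "rz": -0.48, "gripper": 1},
    {"dx": 0, "dy": 0, "dz": 35, "rx": 0, "ry": 0, "rz": -0.48, "gripper": 1},
    {"dx": 0, "dy": 0, "dz": 45, "rx": 0, "ry": 0, "rz": -0.48, "gripper": 1},
    {"dx": 0, "dy": 0, "dz": 45, "rx": 0, "ry": 0, "rz": -0.48, "gripper": 1}
  ]
}}

```text
t: 12.38
eef_pos: [0.5301, 0.3334, 0.0501]
ee_rot: [3.138, 0.003, -0.18]
force: [0.2, -0.3, -1.2]
width: 0.014
gripper_force: 29.9
```

```bash
cat >> h.py <<'E'
def axprof(f,box,mouth,ang,z,smax=22):
    im=f['frame'];u0,u1,v0,v1=box
    sub=cv2.resize(im[v0:v1,u0:u1],None,fx=4,fy=4,interpolation=cv2.INTER_CUBIC)
    hsv=cv2.cvtColor(cv2.GaussianBlur(sub,(9,9),0),cv2.COLOR_RGB2HSV)
    v,u=np.where((hsv[...,1]<smax)&(hsv[...,2]>95))
    X=plane(f,np.c_[(u+.5)/4-.5+u0,(v+.5)/4-.5+v0],z)[:,:2]*1000-np.array(mouth)
    a=np.radians(ang);A=X@[np.cos(a),np.sin(a)];L=X@[-np.sin(a),np.cos(a)]
    for s in range(-80,10,4):
        q=L[(abs(A-s)<2)&(abs(L)<42)]
        if len(q)>20: print(s,q.min().round(1),q.max().round(1),'mid',((q.min()+q.max())/2).round(1))
E
python3 - <<'E'
from h import *
f=grab('top');s=arm.get_state();print(s['eef_pos'],s['ee_rot'],s['q'])
axprof(f,(135,190,180,225),(646.6,314.5),-10.2,.015)
c=cv2.resize(f['frame'][160:240,110:220],None,fx=7,fy=7,interpolation=cv2.INTER_CUBIC)
cv2.imwrite('pics/b1.png',np.clip(c[:,:,::-1].astype(float)*1.5,0,255).astype(np.uint8))
E
```

```text
[0.5309 0.334  0.0515] [ 3.1392  0.0015 -0.1799] [ 0.8723  0.4672 -0.3199 -0.0001 -0.7865  0.5186]
-80 -30.7 28.3 mid -1.2
-76 -32.3 27.8 mid -2.2
-72 -32.0 27.2 mid -2.4
-68 -31.8 27.0 mid -2.4
-64 -31.6 27.0 mid -2.3
-60 -31.5 27.1 mid -2.2
-56 -31.8 27.4 mid -2.2
-52 -31.7 27.2 mid -2.3
-48 -31.7 27.6 mid -2.0
-44 -31.5 27.4 mid -2.0
-40 -31.2 27.4 mid -1.9
-36 -30.3 26.9 mid -1.7
-32 -26.6 23.7 mid -1.5
-28 -25.9 21.7 mid -2.1
-24 -24.3 19.5 mid -2.4
8 -41.9 41.9 mid -0.0
```

View pics/b1.png

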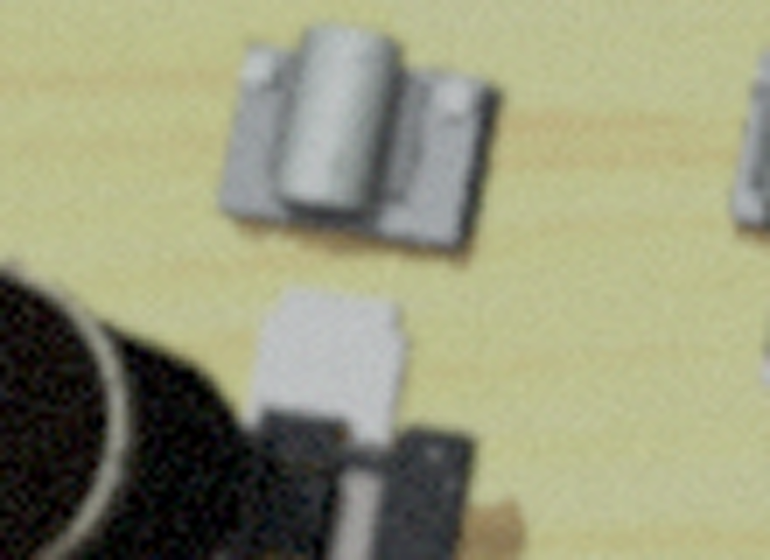

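The blade is square with the saddle, with its nose at crop (340,290). It sits about 2 mm too far right, so I'll correct that while lowering and entering.

Emit:
{"method": "jog_arm", "body": {
  "targets": [
    {"dx": 0, "dy": -2, "dz": 5, "rx": 0, "ry": 0, "rz": 0, "gripper": 1},
    {"dx": 0, "dy": -2, "dz": 10, "rx": 0, "ry": 0, "rz": 0, "gripper": 1},
    {"dx": 0, "dy": -2, "dz": 10, "rx": 0, "ry": 0, "rz": 0, "gripper": 1},
    {"dx": 8, "dy": -2, "dz": 10, "rx": 0, "ry": 0, "rz": 0, "gripper": 1},
    {"dx": 16, "dy": -2, "dz": 10, "rx": 0, "ry": 0, "rz": 0, "gripper": 1},
    {"dx": 24, "dy": -2, "dz": 10, "rx": 0, "ry": 0, "rz": 0, "gripper": 1},
    {"dx": 30, "dy": -2, "dz": 10, "rx": 0, "ry": 0, "rz": 0, "gripper": 1},
    {"dx": 36, "dy": -2, "dz": 10, "rx": 0, "ry": 0, "rz": 0, "gripper": 1}
  ]
}}

```text
t: 13.1
eef_pos: [0.5684, 0.3303, 0.0432]
ee_rot: [-3.141, -0.0, -0.18]
force: [-4.8, 1.2, 6.6]
width: 0.014
gripper_force: 30.0
```

```bash
python3 - <<'E'
from h import *
f=grab('top');s=arm.get_state();print(s['eef_pos'],s['ee_rot'],s['force'])
axprof(f,(135,190,180,225),(646.6,314.5),-10.2,.005)
E
```

```text
[0.5694 0.3301 0.0432] [-3.1408 -0.0009 -0.1802] [-1.1469  0.4162  7.6018]
-80 -24.5 -17.0 mid -20.8
-76 -24.3 -16.9 mid -20.6
-72 -24.4 -17.1 mid -20.7
-68 -24.6 -17.2 mid -20.9
-64 -24.3 -17.0 mid -20.6
-60 -24.1 -15.4 mid -19.8
-56 -24.1 -14.6 mid -19.4
-52 -23.3 -15.2 mid -19.3
-36 -27.1 33.3 mid 3.1
-32 -27.5 33.6 mid 3.1
-28 -27.0 32.9 mid 2.9
-24 -27.3 32.5 mid 2.6
-20 -27.1 32.5 mid 2.7
-16 -27.0 32.2 mid 2.6
-12 -26.9 32.2 mid 2.7
-8 -26.8 32.6 mid 2.9
-4 -27.0 32.4 mid 2.7
0 -26.7 31.8 mid 2.5
8 -39.3 42.0 mid 1.3
```

Emit:
{"method": "jog_arm", "body": {
  "targets": [
    {"dx": -3, "dy": 1, "dz": 0, "rx": 0, "ry": 0, "rz": 0, "gripper": 1},
    {"dx": -3, "dy": 2, "dz": 0, "rx": 0, "ry": 0, "rz": 0, "gripper": 1},
    {"dx": 5, "dy": 2, "dz": 0, "rx": 0, "ry": 0, "rz": 0, "gripper": 1},
    {"dx": 12, "dy": 2, "dz": 0, "rx": 0, "ry": 0, "rz": 0, "gripper": 1},
    {"dx": 18, "dy": 2, "dz": 0, "rx": 0, "ry": 0, "rz": 0, "gripper": 1},
    {"dx": 24, "dy": 2, "dz": 0, "rx": 0, "ry": 0, "rz": 0, "gripper": 1},
    {"dx": 24, "dy": 2, "dz": 0, "rx": 0, "ry": 0, "rz": 0, "gripper": 1},
    {"dx": 24, "dy": 2, "dz": 0, "rx": 0, "ry": 0, "rz": 0, "gripper": 1}
  ]
}}

```text
t: 13.82
eef_pos: [0.5914, 0.3239, 0.0432]
ee_rot: [-3.141, -0.001, -0.18]
force: [0.8, -0.8, 6.0]
width: 0.014
gripper_force: 30.0
```

```bash
python3 - <<'E'
from h import *
f=grab('top');s=arm.get_state();print(s['eef_pos'],s['ee_rot'],s['force'],s['moment'])
axprof(f,(135,190,180,225),(646.6,314.5),-10.2,.005)
E
```

```text
[0.5914 0.3238 0.0432] [-3.1411 -0.0009 -0.1797] [-0.5077 -0.3902  6.2391] [-0.3435 -0.5142  0.0169]
-60 -26.7 -19.4 mid -23.0
-56 -26.4 -19.2 mid -22.8
-52 -26.6 -19.6 mid -23.1
-48 -27.3 -19.4 mid -23.3
-44 -27.0 -19.5 mid -23.2
-40 -26.6 -19.5 mid -23.1
-36 -27.1 -18.2 mid -22.7
-32 -27.9 -15.2 mid -21.6
-28 -27.6 -15.7 mid -21.7
-12 -29.2 27.0 mid -1.1
-8 -29.8 30.7 mid 0.5
-4 -29.5 31.0 mid 0.7
0 -29.0 30.4 mid 0.7
8 -39.3 42.0 mid 1.3
```

Emit:
{"method": "jog_arm", "body": {
  "targets": [
    {"dx": 5, "dy": 0, "dz": 0, "rx": 0, "ry": 0, "rz": 0, "gripper": 1},
    {"dx": 10, "dy": 0, "dz": 0, "rx": 0, "ry": 0, "rz": 0, "gripper": 1},
    {"dx": 15, "dy": 0, "dz": 0, "rx": 0, "ry": 0, "rz": 0, "gripper": 1},
    {"dx": 19, "dy": 0, "dz": 0, "rx": 0, "ry": 0, "rz": 0, "gripper": 1},
    {"dx": 19, "dy": 0, "dz": 0, "rx": 0, "ry": 0, "rz": 0, "gripper": 1},
    {"dx": 19, "dy": 0, "dz": 0, "rx": 0, "ry": 0, "rz": 0, "gripper": 1},
    {"dx": 19, "dy": 0, "dz": 0, "rx": 0, "ry": 0, "rz": 0, "gripper": 0.6},
    {"dx": 19, "dy": 0, "dz": 0, "rx": 0, "ry": 0, "rz": 0, "gripper": 0.6}
  ]
}}

```text
t: 14.53
eef_pos: [0.609, 0.3201, 0.0421]
ee_rot: [3.141, 0.001, -0.18]
force: [0.5, -0.1, 0.7]
width: 0.0225
gripper_force: 0.0
```

Emit:
{"method": "jog_arm", "body": {
  "targets": [
    {"dx": 0, "dy": 0, "dz": 0, "rx": 0, "ry": 0, "rz": 0, "gripper": 0.6},
    {"dx": 0, "dy": 0, "dz": -5, "rx": 0, "ry": 0, "rz": 0, "gripper": 0.6},
    {"dx": 0, "dy": 0, "dz": -25, "rx": 0, "ry": 0, "rz": 0, "gripper": 0.6},
    {"dx": 0, "dy": 0, "dz": -55, "rx": 0, "ry": 0, "rz": 0, "gripper": 0.6},
    {"dx": 0, "dy": 0, "dz": -90, "rx": 0, "ry": 0, "rz": 0, "gripper": 0.6},
    {"dx": 0, "dy": 0, "dz": -110, "rx": 0, "ry": 0, "rz": 0, "gripper": 0.6},
    {"dx": -35, "dy": 20, "dz": -110, "rx": 0, "ry": 0, "rz": 0, "gripper": 0.5},
    {"dx": -70, "dy": 40, "dz": -110, "rx": 0, "ry": 0, "rz": 0, "gripper": 0.5}
  ]
}}

```text
t: 15.2
eef_pos: [0.534, 0.2943, 0.1537]
ee_rot: [-3.139, -0.002, -0.181]
force: [-1.7, 1.1, -1.0]
width: 0.0419
gripper_force: 0.0
```

```bash
python3 - <<'E'
from h import *
a=go(422,-46,154,-6.3);go(422,-46,43,-6.3,a)
print(arm.get_state()['eef_pos'])
E
```

```text
d [-49.  354.9  -1.2] r [-0.0023 -0.0019 -0.0709]
d [  0.  -0. 111.] r [0. 0. 0.]
[0.534  0.2943 0.1537]
```

Emit:
{"method": "jog_arm", "body": {
  "targets": [
    {"dx": -6, "dy": 40, "dz": 0, "rx": 0, "ry": 0, "rz": -0.02, "gripper": 0.5},
    {"dx": -12, "dy": 80, "dz": 0, "rx": 0, "ry": 0, "rz": -0.03, "gripper": 0.5},
    {"dx": -18, "dy": 120, "dz": 0, "rx": 0, "ry": 0, "rz": -0.04, "gripper": 0.5},
    {"dx": -24, "dy": 160, "dz": 0, "rx": 0, "ry": 0, "rz": -0.05, "gripper": 0.5},
    {"dx": -30, "dy": 200, "dz": 0, "rx": 0, "ry": 0, "rz": -0.06, "gripper": 0.5},
    {"dx": -36, "dy": 240, "dz": 0, "rx": 0, "ry": 0, "rz": -0.07, "gripper": 0.5},
    {"dx": -42, "dy": 280, "dz": 0, "rx": 0, "ry": 0, "rz": -0.07, "gripper": 0.5},
    {"dx": -47, "dy": 315, "dz": 0, "rx": 0, "ry": 0, "rz": -0.07, "gripper": 0.5}
  ]
}}

```text
t: 15.87
eef_pos: [0.4291, -0.0097, 0.1529]
ee_rot: [-3.141, -0.0, -0.11]
force: [0.4, -0.2, -0.5]
width: 0.0439
gripper_force: 0.0
```

```bash
python3 - <<'E'
from h import *
f=grab('top');g=grab('side')
exposed(f,(135,190,180,235),(646.6,314.5),-10.2)
Q=cloud(g);m=(Q[...,2]>0.04)&(Q[...,2]<0.07)&(Q[...,0]<.64)&(Q[...,0]>.35)&(Q[...,1]<.4)&(Q[...,1]>-.15)
n,l,st,ce=cv2.connectedComponentsWithStats(m.astype(np.uint8))
for i in range(1,n):
    if st[i,4]<15: continue
    v,u=np.where(l==i);X=Q[v,u]*1000
    print('sideh',ce[i].round(),X.min(0),X.max(0))
for b in blades(f,(210,330,255,330)): print(*b)
print(arm.get_state()['eef_pos'])
a=go(422,-46,154,-6.3);go(422,-46,43,-6.3,a)
E
```

```text
tail [-61.2 -60.7 -59.7] lat [-28.5  29.6]
-55 -29.3 30.1 333 | -45 -29.5 30.7 235 | -35 -29.3 30.6 233 | -25 -29.3 30.2 236 | -15 -29.4 30.0 432 | -8 -29.1 30.1 453 | -4 -29.0 30.2 311 | 
sideh [334. 212.] [404.5376 -56.3211  40.3934] [438.7787 -36.1437  61.2531]
sideh [266. 250.] [585.5557 116.7167  40.0216] [620.6276 137.2801  59.3457]
sideh [259. 305.] [591.0407 310.8069  40.0613] [626.0407 332.1044  60.1654]
[287. 296.] 279 [352.8 -37.4] [44.1 51.9] 88.3 fit -26.7
[ 0.428  -0.0113  0.1527]
d [-2.  35.2 -1.3] r [ 0.0001  0.0011 -0.0034]
d [  0.  -0. 111.] r [0. 0. 0.]
```

Emit:
{"method": "jog_arm", "body": {
  "targets": [
    {"dx": -2, "dy": 35, "dz": 0, "rx": 0, "ry": 0, "rz": 0, "gripper": 0.5},
    {"dx": -2, "dy": 35, "dz": 0, "rx": 0, "ry": 0, "rz": 0, "gripper": 0.5},
    {"dx": -2, "dy": 35, "dz": 0, "rx": 0, "ry": 0, "rz": 0, "gripper": 0.5},
    {"dx": -2, "dy": 35, "dz": 35, "rx": 0, "ry": 0, "rz": 0, "gripper": 0.5},
    {"dx": -2, "dy": 35, "dz": 70, "rx": 0, "ry": 0, "rz": 0, "gripper": 0.5},
    {"dx": -2, "dy": 35, "dz": 100, "rx": 0, "ry": 0, "rz": 0, "gripper": 0.5},
    {"dx": -2, "dy": 35, "dz": 110, "rx": 0, "ry": 0, "rz": 0, "gripper": 0.5},
    {"dx": -2, "dy": 35, "dz": 110, "rx": 0, "ry": 0, "rz": 0, "gripper": 0.5}
  ]
}}

```text
t: 16.63
eef_pos: [0.4234, -0.0422, 0.0402]
ee_rot: [3.139, 0.005, -0.109]
force: [0.1, 0.3, 0.5]
width: 0.0439
gripper_force: 0.0
```

Emit:
{"method": "jog_arm", "body": {
  "targets": [
    {"dx": 0, "dy": 0, "dz": 0, "rx": 0, "ry": 0, "rz": 0, "gripper": 0.7},
    {"dx": 0, "dy": 0, "dz": 0, "rx": 0, "ry": 0, "rz": 0, "gripper": 0.8},
    {"dx": 0, "dy": 0, "dz": 0, "rx": 0, "ry": 0, "rz": 0, "gripper": 1},
    {"dx": 0, "dy": 0, "dz": 0, "rx": 0, "ry": 0, "rz": 0, "gripper": 1},
    {"dx": 0, "dy": 0, "dz": 0, "rx": 0, "ry": 0, "rz": 0, "gripper": 1},
    {"dx": 0, "dy": 0, "dz": 0, "rx": 0, "ry": 0, "rz": 0, "gripper": 1},
    {"dx": 0, "dy": 0, "dz": 0, "rx": 0, "ry": 0, "rz": 0, "gripper": 1},
    {"dx": 0, "dy": 0, "dz": 0, "rx": 0, "ry": 0, "rz": 0, "gripper": 1}
  ]
}}

```text
t: 17.3
eef_pos: [0.4255, -0.0422, 0.0434]
ee_rot: [-3.141, -0.002, -0.11]
force: [-0.4, 0.4, 7.5]
width: 0.014
gripper_force: 29.9
```

```bash
python3 - <<'E'
from h import *
s=arm.get_state();p=s['eef_pos']*1000;print(p,s['ee_rot'],s['width'],s['q'])
m=np.array([647,-24.]);a=np.radians(12);x=m-117*np.array([np.cos(a),np.sin(a)]);print(x)
go(*x,98,-168)
E
```

```text
[425.4748 -42.1736  43.4029] [-3.141  -0.0015 -0.1098] 0.014044695187500147 [ 0.3665  0.2125 -0.777   0.0003 -0.5797  1.0943]
[532.5567 -48.3257]
d [107.2  -5.6 -54.4] r [-0.0023  0.0005  2.8224]
```

Emit:
{"method": "jog_arm", "body": {
  "targets": [
    {"dx": 0, "dy": 0, "dz": -20, "rx": 0, "ry": 0, "rz": 0, "gripper": 1},
    {"dx": 0, "dy": 0, "dz": -55, "rx": 0, "ry": 0, "rz": 0, "gripper": 1},
    {"dx": 17, "dy": -1, "dz": -55, "rx": 0, "ry": 0, "rz": 0.12, "gripper": 1},
    {"dx": 34, "dy": -2, "dz": -55, "rx": 0, "ry": 0, "rz": 0.24, "gripper": 1},
    {"dx": 51, "dy": -3, "dz": -55, "rx": 0, "ry": 0, "rz": 0.36, "gripper": 1},
    {"dx": 68, "dy": -4, "dz": -55, "rx": 0, "ry": 0, "rz": 0.48, "gripper": 1},
    {"dx": 85, "dy": -5, "dz": -55, "rx": 0, "ry": 0, "rz": 0.6, "gripper": 1},
    {"dx": 103, "dy": -5, "dz": -55, "rx": 0, "ry": 0, "rz": 0.72, "gripper": 1}
  ]
}}

```text
t: 17.97
eef_pos: [0.5283, -0.0487, 0.0977]
ee_rot: [-3.141, 0.0, -0.836]
force: [0.8, 0.7, -0.9]
width: 0.014
gripper_force: 29.9
```

Emit:
{"method": "jog_arm", "body": {
  "targets": [
    {"dx": 0, "dy": 0, "dz": 0, "rx": 0, "ry": 0, "rz": 0.12, "gripper": 1},
    {"dx": 0, "dy": 0, "dz": 0, "rx": 0, "ry": 0, "rz": 0.24, "gripper": 1},
    {"dx": 0, "dy": 0, "dz": 0, "rx": 0, "ry": 0, "rz": 0.36, "gripper": 1},
    {"dx": 0, "dy": 0, "dz": 0, "rx": 0, "ry": 0, "rz": 0.48, "gripper": 1},
    {"dx": 0, "dy": 0, "dz": 0, "rx": 0, "ry": 0, "rz": 0.6, "gripper": 1},
    {"dx": 0, "dy": 0, "dz": 0, "rx": 0, "ry": 0, "rz": 0.72, "gripper": 1},
    {"dx": 0, "dy": 0, "dz": 0, "rx": 0, "ry": 0, "rz": 0.84, "gripper": 1},
    {"dx": 0, "dy": 0, "dz": 0, "rx": 0, "ry": 0, "rz": 0.96, "gripper": 1}
  ]
}}

```text
t: 18.63
eef_pos: [0.5275, -0.0487, 0.0976]
ee_rot: [3.141, 0.0, -1.796]
force: [0.4, -0.7, -0.8]
width: 0.0137
gripper_force: 29.9
```

Emit:
{"method": "jog_arm", "body": {
  "targets": [
    {"dx": 0, "dy": 0, "dz": 0, "rx": 0, "ry": 0, "rz": 0.12, "gripper": 1},
    {"dx": 0, "dy": 0, "dz": 0, "rx": 0, "ry": 0, "rz": 0.24, "gripper": 1},
    {"dx": 0, "dy": 0, "dz": 0, "rx": 0, "ry": 0, "rz": 0.36, "gripper": 1},
    {"dx": 0, "dy": 0, "dz": 0, "rx": 0, "ry": 0, "rz": 0.48, "gripper": 1},
    {"dx": 0, "dy": 0, "dz": 0, "rx": 0, "ry": 0, "rz": 0.6, "gripper": 1},
    {"dx": 0, "dy": 0, "dz": 0, "rx": 0, "ry": 0, "rz": 0.72, "gripper": 1},
    {"dx": 0, "dy": 0, "dz": 0, "rx": 0, "ry": 0, "rz": 0.84, "gripper": 1},
    {"dx": 0, "dy": 0, "dz": 0, "rx": 0, "ry": 0, "rz": 0.96, "gripper": 1}
  ]
}}

```text
t: 19.3
eef_pos: [0.5275, -0.0487, 0.0976]
ee_rot: [3.141, -0.0, -2.756]
force: [0.4, 0.1, -0.8]
width: 0.0134
gripper_force: 29.9
```

Emit:
{"method": "jog_arm", "body": {
  "targets": [
    {"dx": 0, "dy": 0, "dz": 0, "rx": 0, "ry": 0, "rz": 0.12, "gripper": 1},
    {"dx": 0, "dy": 0, "dz": 0, "rx": 0, "ry": 0, "rz": 0.18, "gripper": 1},
    {"dx": 0, "dy": 0, "dz": 0, "rx": 0, "ry": 0, "rz": 0.18, "gripper": 1},
    {"dx": 0, "dy": 0, "dz": 15, "rx": 0, "ry": 0, "rz": 0.18, "gripper": 1},
    {"dx": 0, "dy": 0, "dz": 35, "rx": 0, "ry": 0, "rz": 0.18, "gripper": 1},
    {"dx": 0, "dy": 0, "dz": 50, "rx": 0, "ry": 0, "rz": 0.18, "gripper": 1},
    {"dx": 0, "dy": 0, "dz": 50, "rx": 0, "ry": 0, "rz": 0.18, "gripper": 1},
    {"dx": 0, "dy": 0, "dz": 50, "rx": 0, "ry": 0, "rz": 0.18, "gripper": 1}
  ]
}}

```text
t: 19.97
eef_pos: [0.5272, -0.0489, 0.0472]
ee_rot: [-3.141, -0.002, -2.928]
force: [0.3, -0.1, 0.1]
width: 0.0137
gripper_force: 29.9
```

```bash
python3 - <<'E'
from h import *
f=grab('top');f=grab('top');s=arm.get_state();print(s['eef_pos'],s['ee_rot'],s['force'])
axprof(f,(255,310,182,225),(647,-24),12,.010)
d=(s['eef_pos'][:2]*1000-[647,-24]);a=np.radians(12);print('A,L',d@[np.cos(a),np.sin(a)],d@[-np.sin(a),np.cos(a)])
E
```

```text
[ 0.5284 -0.0486  0.0484] [-3.1414  0.001  -2.9286] [ 0.3117  0.7454 -0.8843]
4 26.1 41.5 mid 33.8
8 -41.7 41.9 mid 0.1
A,L -121.10218590603172 0.6362092880416672
```

```bash
python3 - <<'E'
from h import *
f=grab('top');g=grab('side')
c=cv2.resize(f['frame'][155:235,235:325],None,fx=5.5,fy=5.5,interpolation=cv2.INTER_CUBIC)
d=cv2.resize(g['frame'][190:270,215:270],None,fx=5.5,fy=5.5,interpolation=cv2.INTER_CUBIC)
cv2.imwrite('pics/c1.png',np.clip(np.hstack([c,d])[:,:,::-1].astype(float)*1.5,0,255).astype(np.uint8))
E
```

```text
(no output)
```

View pics/c1.png

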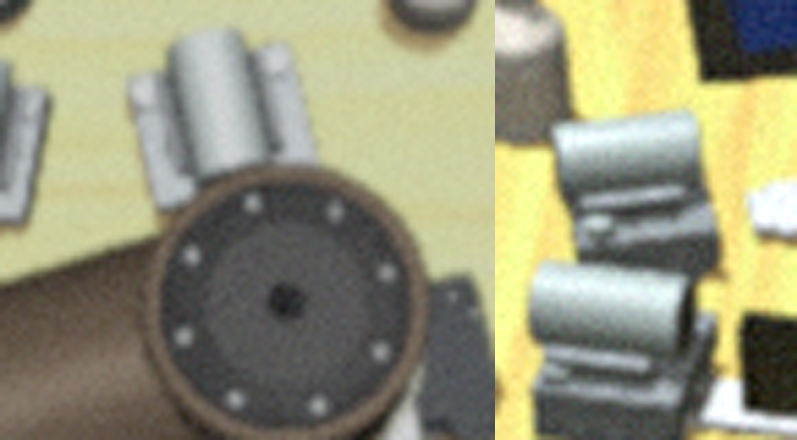

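```bash
python3 - <<'E'
from h import *
g=grab('side');im=g['frame'];u0,u1,v0,v1=258,300,212,245
sub=cv2.resize(im[v0:v1,u0:u1],None,fx=4,fy=4,interpolation=cv2.INTER_CUBIC)
hsv=cv2.cvtColor(cv2.GaussianBlur(sub,(5,5),0),cv2.COLOR_RGB2HSV)
v,u=np.where((hsv[...,1]<30)&(hsv[...,2]>120))
def L(z):
    X=plane(g,np.c_[(u+.5)/4-.5+u0,(v+.5)/4-.5+v0],z)[:,:2]*1000-[647,-24]
    a=np.radians(12);return X@[np.cos(a),np.sin(a)],X@[-np.sin(a),np.cos(a)]
A,l=L(.0105);print(len(A),A.max())
for s in range(-60,0,4):
    q=l[abs(A-s)<2]
    if len(q)>10: print(s,np.percentile(q,[1,99]).round(1),q.mean().round(1))
E
```

```text
3625 -20.517419262079393
-60 [-21.9  22.1] 0.5
-56 [-22.7  22.3] 0.1
-52 [-23.1  22.3] -0.1
-48 [-23.   21.9] -0.2
-44 [-22.8  22.1] 0.0
-40 [-22.4  22.4] 0.2
-36 [-22.8  22.5] 0.2
-32 [-19.9  19.6] 0.2
-28 [-17.1  16.8] -0.1
-24 [-16.5  15.2] -0.3
-20 [-14.1  15.2] 1.5
```

Emit:
{"method": "jog_arm", "body": {
  "targets": [
    {"dx": 0, "dy": -0.5, "dz": 5, "rx": 0, "ry": 0, "rz": 0, "gripper": 1},
    {"dx": 0, "dy": -0.5, "dz": 5, "rx": 0, "ry": 0, "rz": 0, "gripper": 1},
    {"dx": -8, "dy": -0.5, "dz": 5, "rx": 0, "ry": 0, "rz": 0, "gripper": 1},
    {"dx": -16, "dy": -0.5, "dz": 5, "rx": 0, "ry": 0, "rz": 0, "gripper": 1},
    {"dx": -24, "dy": -0.5, "dz": 5, "rx": 0, "ry": 0, "rz": 0, "gripper": 1},
    {"dx": -30, "dy": -0.5, "dz": 5, "rx": 0, "ry": 0, "rz": 0, "gripper": 1},
    {"dx": -36, "dy": -0.5, "dz": 5, "rx": 0, "ry": 0, "rz": 0, "gripper": 1},
    {"dx": -40, "dy": -0.5, "dz": 5, "rx": 0, "ry": 0, "rz": 0, "gripper": 1}
  ]
}}

```text
t: 20.88
eef_pos: [0.5666, -0.0411, 0.0432]
ee_rot: [-3.141, -0.001, -2.93]
force: [-6.7, -0.7, 11.8]
width: 0.0139
gripper_force: 30.0
```

Emit:
{"method": "jog_arm", "body": {
  "targets": [
    {"dx": -5, "dy": 0, "dz": 0, "rx": 0, "ry": 0, "rz": 0, "gripper": 1},
    {"dx": -10, "dy": 0, "dz": 0, "rx": 0, "ry": 0, "rz": 0, "gripper": 1},
    {"dx": -15, "dy": 0, "dz": 0, "rx": 0, "ry": 0, "rz": 0, "gripper": 1},
    {"dx": -20, "dy": 0, "dz": 0, "rx": 0, "ry": 0, "rz": 0, "gripper": 1},
    {"dx": -20, "dy": 0, "dz": 0, "rx": 0, "ry": 0, "rz": 0, "gripper": 1},
    {"dx": -20, "dy": 0, "dz": 0, "rx": 0, "ry": 0, "rz": 0, "gripper": 1},
    {"dx": -20, "dy": 0, "dz": 0, "rx": 0, "ry": 0, "rz": 0, "gripper": 1},
    {"dx": -20, "dy": 0, "dz": 0, "rx": 0, "ry": 0, "rz": 0, "gripper": 1}
  ]
}}

```text
t: 21.55
eef_pos: [0.5872, -0.0367, 0.0432]
ee_rot: [-3.141, 0.001, -2.929]
force: [0.1, -1.3, 4.4]
width: 0.0135
gripper_force: 30.0
```

```bash
python3 - <<'E'
from h import *
s=arm.get_state();print(s['eef_pos'],s['ee_rot'],s['force'],s['moment'])
d=(s['eef_pos'][:2]*1000-[647,-24]);a=np.radians(12);print('A,L',d@[np.cos(a),np.sin(a)],d@[-np.sin(a),np.cos(a)])
E
```

```text
[ 0.5872 -0.0367  0.0432] [-3.1412  0.0012 -2.9294] [ 0.1385 -1.2698  4.3636] [-0.4701  0.0686 -0.0117]
A,L -61.17198852057223 0.035994322998384974
```

Emit:
{"method": "jog_arm", "body": {
  "targets": [
    {"dx": -5, "dy": 0, "dz": 0, "rx": 0, "ry": 0, "rz": 0, "gripper": 1},
    {"dx": -10, "dy": 0, "dz": 0, "rx": 0, "ry": 0, "rz": 0, "gripper": 1},
    {"dx": -15, "dy": 0, "dz": 0, "rx": 0, "ry": 0, "rz": 0, "gripper": 1},
    {"dx": -21, "dy": 0, "dz": 0, "rx": 0, "ry": 0, "rz": 0, "gripper": 1},
    {"dx": -21, "dy": 0, "dz": 0, "rx": 0, "ry": 0, "rz": 0, "gripper": 1},
    {"dx": -21, "dy": 0, "dz": 0, "rx": 0, "ry": 0, "rz": 0, "gripper": 1},
    {"dx": -21, "dy": 0, "dz": 0, "rx": 0, "ry": 0, "rz": 0, "gripper": 0.6},
    {"dx": -21, "dy": 0, "dz": 0, "rx": 0, "ry": 0, "rz": 0, "gripper": 0.6}
  ]
}}

```text
t: 22.22
eef_pos: [0.6071, -0.0321, 0.0425]
ee_rot: [3.141, 0.0, -2.93]
force: [0.3, 0.1, -0.6]
width: 0.0223
gripper_force: 0.0
```

Emit:
{"method": "jog_arm", "body": {
  "targets": [
    {"dx": 0, "dy": 0, "dz": 0, "rx": 0, "ry": 0, "rz": 0, "gripper": 0.6},
    {"dx": 0, "dy": 0, "dz": -5, "rx": 0, "ry": 0, "rz": 0, "gripper": 0.6},
    {"dx": 0, "dy": 0, "dz": -25, "rx": 0, "ry": 0, "rz": 0, "gripper": 0.6},
    {"dx": 0, "dy": 0, "dz": -55, "rx": 0, "ry": 0, "rz": 0, "gripper": 0.6},
    {"dx": 0, "dy": 0, "dz": -90, "rx": 0, "ry": 0, "rz": 0, "gripper": 0.6},
    {"dx": 0, "dy": 0, "dz": -120, "rx": 0, "ry": 0, "rz": 0, "gripper": 0.3},
    {"dx": 40, "dy": 0, "dz": -130, "rx": 0, "ry": 0, "rz": 0, "gripper": 0},
    {"dx": 80, "dy": 0, "dz": -140, "rx": 0, "ry": 0, "rz": 0, "gripper": 0}
  ]
}}

```text
t: 22.88
eef_pos: [0.5297, -0.0486, 0.184]
ee_rot: [-3.141, 0.003, -2.929]
force: [-0.5, 0.5, -0.2]
width: 0.0491
gripper_force: 0.0
```

Emit:
{"method": "jog_arm", "body": {
  "targets": [
    {"dx": 20, "dy": -30, "dz": -10, "rx": 0, "ry": 0, "rz": 0, "gripper": 0},
    {"dx": 20, "dy": -60, "dz": -20, "rx": 0, "ry": 0, "rz": 0, "gripper": 0},
    {"dx": 20, "dy": -95, "dz": -30, "rx": 0, "ry": 0, "rz": 0, "gripper": 0},
    {"dx": 20, "dy": -130, "dz": -30, "rx": 0, "ry": 0, "rz": 0, "gripper": 0},
    {"dx": 20, "dy": -150, "dz": -30, "rx": 0, "ry": 0, "rz": 0, "gripper": 0},
    {"dx": 20, "dy": -150, "dz": -30, "rx": 0, "ry": 0, "rz": 0, "gripper": 0},
    {"dx": 20, "dy": -150, "dz": -30, "rx": 0, "ry": 0, "rz": 0, "gripper": 0},
    {"dx": 20, "dy": -150, "dz": -30, "rx": 0, "ry": 0, "rz": 0, "gripper": 0}
  ]
}}

```text
t: 23.55
eef_pos: [0.5405, -0.1996, 0.2125]
ee_rot: [3.141, -0.0, -2.93]
force: [-0.9, 0.8, 0.1]
width: 0.0873
gripper_force: 0.0
```

```bash
python3 - <<'E'
from h import *
f=grab('top');g=grab('side');s=arm.get_state();print(s['eef_pos'],s['ee_rot'],s['q'])
for bx,mo,an in(((205,245,185,228),(640.6,120.6),-10.8),((135,190,180,235),(646.6,314.5),-10.2),((250,310,185,230),(647,-24),12)): exposed(f,bx,mo,an)
Q=cloud(g);m=(Q[...,2]>0.04)&(Q[...,2]<0.07)&(Q[...,0]<.64)&(Q[...,0]>.35)&(Q[...,1]<.4)&(Q[...,1]>-.15)
n,l,st,ce=cv2.connectedComponentsWithStats(m.astype(np.uint8))
for i in range(1,n):
    if st[i,4]<15: continue
    v,u=np.where(l==i);X=Q[v,u]*1000
    print('sideh',ce[i].round(),(X.min(0)/2+X.max(0)/2))
# cup: side walls' tops
P=cloud(f);B=(P[...,0]>.55)&(P[...,0]<.75)&(P[...,1]>-.4)&(P[...,1]<-.13)&(P[...,2]>.05)&(P[...,2]<.09)
hs=cv2.cvtColor(f['frame'],cv2.COLOR_RGB2HSV);Bl=(hs[...,0]>100)&(hs[...,0]<125)&(hs[...,1]>110)
v,u=np.where(B);print(len(v));X=plane(f,np.c_[u,v],.063)[:,:2]*1000;r=cv2.minAreaRect(X.astype(np.float32));print('cup top',r)
B=np.zeros(Bl.shape,np.uint8);B[165:225,325:400]=Bl[165:225,325:400]
v,u=np.where(B);X=plane(f,np.c_[u,v],.063)[:,:2]*1000;print('cup blue',cv2.minAreaRect(X.astype(np.float32)),np.c_[u,v].min(0),np.c_[u,v].max(0))
c=cv2.resize(f['frame'][160:240,320:410],None,fx=5,fy=5,interpolation=cv2.INTER_CUBIC)
d=cv2.resize(g['frame'][150:230,235:305],None,fx=5,fy=5,interpolation=cv2.INTER_CUBIC)
cv2.imwrite('pics/d1.png',np.clip(np.hstack([c,d])[:,:,::-1].astype(float)*1.5,0,255).astype(np.uint8))
E
```

```text
[ 0.5407 -0.199   0.2127] [ 3.1415 -0.     -2.929 ] [-0.0134  0.2238 -0.2625 -0.0001 -1.0845 -1.3447]Traceback (most recent call last):
  File "<stdin>", line 3, in <module>
  File "h.py", line 54, in exposed
    v,u=np.where(m);X=plane(f,np.c_[(u+.5)/4-.5+u0,(v+.5)/4-.5+v0],.005)[:,:2]*1000-np.array(mouth)
                      ~~~~~^^^^^^^^^^^^^^^^^^^^^^^^^^^^^^^^^^^^^^^^^^^^^
  File "h.py", line 14, in plane
    o,d=rays(f,uv); return o+d*((z-o[2])/d[:,2])[:,None]
        ~~~~^^^^^^
  File "h.py", line 10, in rays
    p=cv2.undistortPoints(np.array(uv,float).reshape(-1,1,2),K(f),np.array(f['distortion'],float)).reshape(-1,2)
      ~~~~~~~~~~~~~~~~~~~^^^^^^^^^^^^^^^^^^^^^^^^^^^^^^^^^^^^^^^^^^^^^^^^^^^^^^^^^^^^^^^^^^^^^^^^^
cv2.error: OpenCV(4.12.0) /io/opencv/modules/calib3d/src/undistort.dispatch.cpp:347: error: (-215:Assertion failed) CV_IS_MAT(_src) && CV_IS_MAT(_dst) && (_src->rows == 1 || _src->cols == 1) && (_dst->rows == 1 || _dst->cols == 1) && _src->cols + _src->rows - 1 == _dst->rows + _dst->cols - 1 && (CV_MAT_TYPE(_src->type) == CV_32FC2 || CV_MAT_TYPE(_src->type) == CV_64FC2) && (CV_MAT_TYPE(_dst->type) == CV_32FC2 || CV_MAT_TYPE(_dst->type) == CV_64FC2) in function 'cvUndistortPointsInternal'
```

```bash
python3 - <<'E'
from h import *
f=grab('top');g=grab('side')
for bx,mo,an in(((205,245,185,228),(640.6,120.6),-10.8),((135,190,180,235),(646.6,314.5),-10.2),((250,310,185,230),(647,-24),12)):
    try: exposed(f,bx,mo,an)
    except Exception as e: print('none',cv2.cvtColor(f['frame'],cv2.COLOR_RGB2HSV)[bx[2]:bx[3]:6,(bx[0]+bx[1])//2].tolist())
Q=cloud(g);m=(Q[...,2]>0.04)&(Q[...,2]<0.07)&(Q[...,0]<.64)&(Q[...,0]>.35)&(Q[...,1]<.4)&(Q[...,1]>-.15)
n,l,st,ce=cv2.connectedComponentsWithStats(m.astype(np.uint8))
for i in range(1,n):
    if st[i,4]<15: continue
    v,u=np.where(l==i);X=Q[v,u]*1000
    print('sideh',ce[i].round(),(X.min(0)/2+X.max(0)/2))
P=cloud(f);B=(P[...,0]>.55)&(P[...,0]<.75)&(P[...,1]>-.4)&(P[...,1]<-.13)&(P[...,2]>.05)&(P[...,2]<.075)
hs=cv2.cvtColor(f['frame'],cv2.COLOR_RGB2HSV);Bl=(hs[...,0]>100)&(hs[...,0]<125)&(hs[...,1]>110)
v,u=np.where(B);print(len(v));X=plane(f,np.c_[u,v],.063)[:,:2]*1000;print('cup top',cv2.minAreaRect(X.astype(np.float32)))
B=np.zeros(Bl.shape,np.uint8);B[165:225,325:400]=Bl[165:225,325:400]
v,u=np.where(B);X=plane(f,np.c_[u,v],.063)[:,:2]*1000;print('cup blue',cv2.minAreaRect(X.astype(np.float32)),np.c_[u,v].min(0),np.c_[u,v].max(0))
c=cv2.resize(f['frame'][150:270,240:410],None,fx=4,fy=4,interpolation=cv2.INTER_CUBIC)[:,:480+40]
d=cv2.resize(g['frame'][150:246,235:291],None,fx=5,fy=5,interpolation=cv2.INTER_CUBIC)
cv2.imwrite('pics/d1.png',np.clip(np.hstack([c,d])[:,:,::-1].astype(float)*1.5,0,255).astype(np.uint8))
E
```

```text
none [[17, 60, 81], [14, 55, 88], [14, 65, 75], [16, 59, 65], [13, 81, 57], [9, 74, 45], [12, 49, 26], [34, 54, 142]]
tail [-61.1 -60.6 -59.6] lat [-28.5  29.5]
-55 -29.0 30.2 355 | -45 -29.3 30.3 239 | -35 -29.4 30.8 243 | -25 -29.4 29.8 237 | -15 -29.5 30.3 451 | -8 -29.0 30.7 456 | -4 -29.0 30.4 335 | 
tail [-16.2 -15.7 -14.9] lat [-44.9 -40.9]
-15 -44.9 -40.6 16 | -8 -44.9 -41.3 28 | -4 -44.9 -41.7 20 | 
sideh [266. 216.] [611.0667 -28.999   50.6442]
sideh [266. 250.] [603.1176 126.186   49.9616]
sideh [259. 305.] [608.573  321.0074  49.7238]
44
cup top ((740.0318603515625, -138.7715606689453), (15.685344696044922, 25.792438507080078), 43.89849090576172)
cup blue ((542.3043823242188, -220.66455078125), (21.525156021118164, 5.40049934387207), 88.304443359375) [348 222] [356 224]
```

View pics/d1.png

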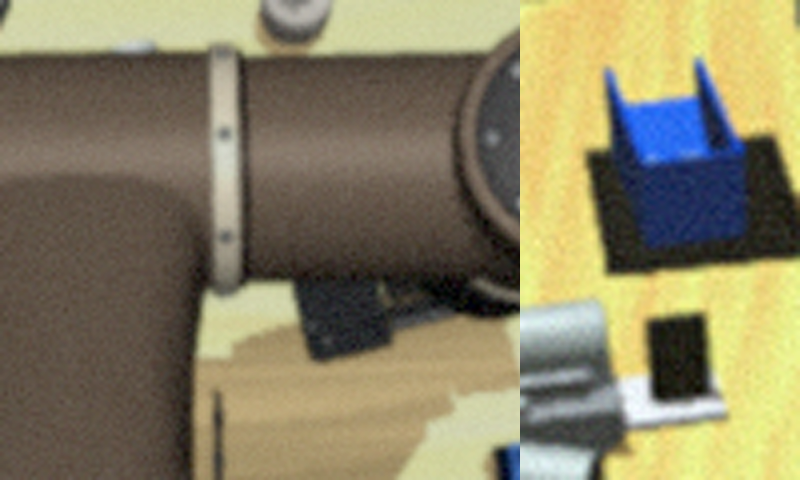

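The arm hides the cup from the top camera. In the side view its rear wall shows at crop (690,200), with the medium blade fitted below it. The arm hasn't touched the cup, so I'll measure it from the first top picture.

```bash
python3 - <<'E'
from h import *
f=grab('top');g=grab('side');im=cv2.imread('pics/top0.png')[:,:,::-1]
hs=cv2.cvtColor(im,cv2.COLOR_RGB2HSV);Bl=((hs[...,0]>100)&(hs[...,0]<125)&(hs[...,1]>110)&(hs[...,2]>40))
v,u=np.where(Bl);k=(u>325)&(u<400)&(v>165)&(v<225);X=plane(f,np.c_[u,v][k],.063)[:,:2]*1000;r=cv2.minAreaRect(X.astype(np.float32));print('blue@63',r,cv2.boxPoints(r))
print(plane(f,[[340.5,187.1],[347.3,210.8],[386.4,177],[392,198.4]],.063)*1000)
v,u=np.where(hs[...,2]<35);k=(u>325)&(u<400)&(v>165)&(v<235);X=plane(f,np.c_[u,v][k],.003)[:,:2]*1000;r=cv2.minAreaRect(X.astype(np.float32));print('mat',r)
# side now: blue top points
Q=cloud(g);h2=cv2.cvtColor(g['frame'],cv2.COLOR_RGB2HSV);m=(h2[...,0]>100)&(h2[...,0]<125)&(h2[...,1]>110)&(Q[...,2]>.045)&(Q[...,2]<.075)&(Q[...,0]>.5)&(Q[...,1]<-.1)&(Q[...,1]>-.4)
X=Q[m][:,:2]*1000;r=cv2.minAreaRect(X.astype(np.float32));print('side cup',len(X),r,cv2.boxPoints(r))
E
```

```text
blue@63 ((622.904296875, -258.8853454589844), (71.142333984375, 128.2676544189453), 14.457353591918945) [[ 572.4479 -205.6631]
 [ 604.4711 -329.869 ]
 [ 673.3607 -312.1076]
 [ 641.3375 -187.9017]]
[[ 641.0932 -194.0506   63.    ]
 [ 575.705  -209.4955   63.    ]
 [ 665.4777 -320.6668   63.    ]
 [ 606.0042 -332.4029   63.    ]]
mat ((611.4000854492188, -252.65032958984375), (122.5647964477539, 153.5792999267578), 10.039321899414062)
side cup 219 ((623.3359985351562, -256.56243896484375), (64.78411102294922, 124.42230987548828), 15.245401382446289) [[ 575.7252 -205.0582]
 [ 608.4425 -325.1019]
 [ 670.9468 -308.0667]
 [ 638.2295 -188.023 ]]
```

```bash
python3 - <<'E'
from h import *
a=go(623,-257,150,-75);go(623,-257,41,-75,a)
E
```

```text
d [-67.9 -74.   62.8] r [-0.0003  0.0002 -1.6197]
d [  0.  -0. 109.] r [0. 0. 0.]
```

Emit:
{"method": "jog_arm", "body": {
  "targets": [
    {"dx": -9, "dy": -10, "dz": 0, "rx": 0, "ry": 0, "rz": -0.12, "gripper": 0},
    {"dx": -18, "dy": -20, "dz": 0, "rx": 0, "ry": 0, "rz": -0.24, "gripper": 0},
    {"dx": -27, "dy": -30, "dz": 0, "rx": 0, "ry": 0, "rz": -0.36, "gripper": 0},
    {"dx": -36, "dy": -40, "dz": 0, "rx": 0, "ry": 0, "rz": -0.48, "gripper": 0},
    {"dx": -45, "dy": -50, "dz": 0, "rx": 0, "ry": 0, "rz": -0.6, "gripper": 0},
    {"dx": -54, "dy": -60, "dz": 0, "rx": 0, "ry": 0, "rz": -0.72, "gripper": 0},
    {"dx": -63, "dy": -70, "dz": 0, "rx": 0, "ry": 0, "rz": -0.84, "gripper": 0},
    {"dx": -68, "dy": -74, "dz": 0, "rx": 0, "ry": 0, "rz": -0.96, "gripper": 0}
  ]
}}

```text
t: 24.52
eef_pos: [0.6239, -0.2582, 0.2123]
ee_rot: [3.142, -0.0, -1.963]
force: [-0.1, 0.1, 0.4]
width: 0.0875
gripper_force: 0.0
```

Emit:
{"method": "jog_arm", "body": {
  "targets": [
    {"dx": 0, "dy": 0, "dz": 10, "rx": 0, "ry": 0, "rz": -0.12, "gripper": 0},
    {"dx": 0, "dy": 0, "dz": 20, "rx": 0, "ry": 0, "rz": -0.24, "gripper": 0},
    {"dx": 0, "dy": 0, "dz": 30, "rx": 0, "ry": 0, "rz": -0.36, "gripper": 0},
    {"dx": 0, "dy": 0, "dz": 40, "rx": 0, "ry": 0, "rz": -0.48, "gripper": 0},
    {"dx": 0, "dy": 0, "dz": 50, "rx": 0, "ry": 0, "rz": -0.6, "gripper": 0},
    {"dx": 0, "dy": 0, "dz": 63, "rx": 0, "ry": 0, "rz": -0.66, "gripper": 0},
    {"dx": 0, "dy": 0, "dz": 63, "rx": 0, "ry": 0, "rz": -0.66, "gripper": 0},
    {"dx": 0, "dy": 0, "dz": 63, "rx": 0, "ry": 0, "rz": -0.66, "gripper": 0}
  ]
}}

```text
t: 25.18
eef_pos: [0.6226, -0.2574, 0.1491]
ee_rot: [3.14, 0.001, -1.312]
force: [-0.1, -0.0, 0.2]
width: 0.0875
gripper_force: 0.0
```

```bash
python3 - <<'E'
from h import *
go(623,-257,41,-75);print(arm.get_state()['q'],arm.get_state()['width'])
g=grab('side')
d=cv2.resize(g['frame'][110:230,220:330],None,fx=5,fy=5,interpolation=cv2.INTER_CUBIC)
cv2.imwrite('pics/e1.png',np.clip(d[:,:,::-1].astype(float)*1.5,0,255).astype(np.uint8))
E
```

```text
d [ -0.2  -0.7 108.1] r [ 0.0016  0.0005 -0.0026]
[-0.1034  0.429  -0.1172  0.0001 -1.0263  0.3626] 0.08746088446630412
```

View pics/e1.png

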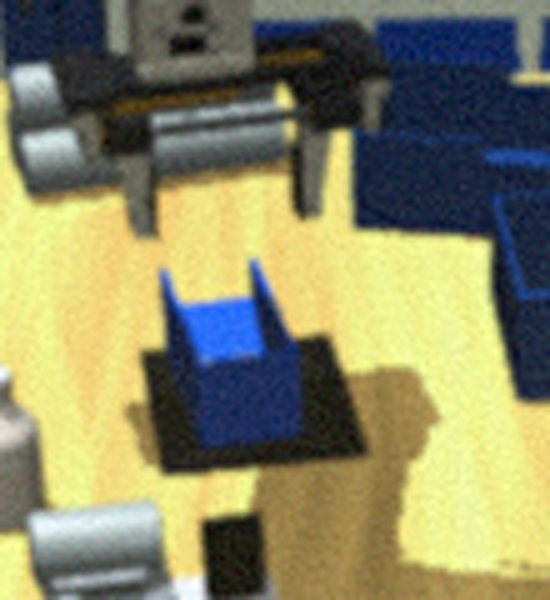

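The open fingers, at crop (140,200) and (310,190), straddle the cup at (230,370) squarely. Descending and gripping.

Emit:
{"method": "jog_arm", "body": {
  "targets": [
    {"dx": 0, "dy": -1, "dz": 30, "rx": 0, "ry": 0, "rz": 0, "gripper": 0},
    {"dx": 0, "dy": -1, "dz": 60, "rx": 0, "ry": 0, "rz": 0, "gripper": 0},
    {"dx": 0, "dy": -1, "dz": 85, "rx": 0, "ry": 0, "rz": 0, "gripper": 0},
    {"dx": 0, "dy": -1, "dz": 100, "rx": 0, "ry": 0, "rz": 0, "gripper": 0},
    {"dx": 0, "dy": -1, "dz": 107, "rx": 0, "ry": 0, "rz": 0, "gripper": 0},
    {"dx": 0, "dy": -1, "dz": 107, "rx": 0, "ry": 0, "rz": 0, "gripper": 0},
    {"dx": 0, "dy": -1, "dz": 107, "rx": 0, "ry": 0, "rz": 0, "gripper": 0.15},
    {"dx": 0, "dy": -1, "dz": 107, "rx": 0, "ry": 0, "rz": 0, "gripper": 0.25}
  ],
  "force": 40
}}

```text
t: 25.9
eef_pos: [0.6251, -0.2578, 0.0444]
ee_rot: [-3.139, -0.001, -1.31]
force: [0.1, -0.1, 0.2]
width: 0.0793
gripper_force: 0.0
```

Emit:
{"method": "jog_arm", "body": {
  "targets": [
    {"dx": 0, "dy": 0, "dz": 0, "rx": 0, "ry": 0, "rz": 0, "gripper": 0.4},
    {"dx": 0, "dy": 0, "dz": 0, "rx": 0, "ry": 0, "rz": 0, "gripper": 0.6},
    {"dx": 0, "dy": 0, "dz": 0, "rx": 0, "ry": 0, "rz": 0, "gripper": 1},
    {"dx": 0, "dy": 0, "dz": 0, "rx": 0, "ry": 0, "rz": 0, "gripper": 1},
    {"dx": 0, "dy": 0, "dz": 0, "rx": 0, "ry": 0, "rz": 0, "gripper": 1},
    {"dx": 0, "dy": 0, "dz": 0, "rx": 0, "ry": 0, "rz": 0, "gripper": 1},
    {"dx": 0, "dy": 0, "dz": 0, "rx": 0, "ry": 0, "rz": 0, "gripper": 1},
    {"dx": 0, "dy": 0, "dz": 0, "rx": 0, "ry": 0, "rz": 0, "gripper": 1}
  ]
}}

```text
t: 26.57
eef_pos: [0.6241, -0.2578, 0.0438]
ee_rot: [-3.141, -0.001, -1.31]
force: [-2.0, 0.7, 6.7]
width: 0.0639
gripper_force: 40.0
```

```bash
python3 - <<'E'
from h import *
s=arm.get_state();print(s['eef_pos'],s['ee_rot'],s['q'],s['width'],s['force'])
# pour pose: cup x dir phi, level first
p=s['eef_pos']*1000
a=go(365,-346,230,-15)
E
```

```text
[ 0.6241 -0.2578  0.0438] [-3.1408 -0.0007 -1.3098] [-0.1035  0.5369 -0.2129  0.0005 -0.82    0.3642] 0.06391684205375171 [-2.0396  0.6796  6.7349]
d [  18.5  272.9 -186.4] r [-0.0003 -0.001  -1.048 ]
```

Emit:
{"method": "jog_arm", "body": {
  "targets": [
    {"dx": 0, "dy": 0, "dz": -10, "rx": 0, "ry": 0, "rz": 0, "gripper": 1},
    {"dx": 0, "dy": 0, "dz": -28, "rx": 0, "ry": 0, "rz": 0, "gripper": 1},
    {"dx": 0, "dy": 0, "dz": -46, "rx": 0, "ry": 0, "rz": 0, "gripper": 1},
    {"dx": 0, "dy": 0, "dz": -64, "rx": 0, "ry": 0, "rz": 0, "gripper": 1},
    {"dx": 0, "dy": 0, "dz": -82, "rx": 0, "ry": 0, "rz": 0, "gripper": 1},
    {"dx": 0, "dy": 0, "dz": -100, "rx": 0, "ry": 0, "rz": 0, "gripper": 1},
    {"dx": 0, "dy": 10, "dz": -118, "rx": 0, "ry": 0, "rz": 0, "gripper": 1},
    {"dx": 0, "dy": 25, "dz": -136, "rx": 0, "ry": 0, "rz": 0, "gripper": 1}
  ]
}}

```text
t: 27.23
eef_pos: [0.6, -0.2636, 0.1792]
ee_rot: [3.142, 0.0, -1.309]
force: [-0.6, 0.2, -2.9]
width: 0.064
gripper_force: 40.0
```

Emit:
{"method": "jog_arm", "body": {
  "targets": [
    {"dx": 0, "dy": 20, "dz": 0, "rx": 0, "ry": 0, "rz": -0.06, "gripper": 1},
    {"dx": 0, "dy": 43, "dz": 0, "rx": 0, "ry": 0, "rz": -0.14, "gripper": 1},
    {"dx": 1, "dy": 68, "dz": 0, "rx": 0, "ry": 0, "rz": -0.23, "gripper": 1},
    {"dx": 1, "dy": 93, "dz": 0, "rx": 0, "ry": 0, "rz": -0.32, "gripper": 1},
    {"dx": 2, "dy": 118, "dz": 0, "rx": 0, "ry": 0, "rz": -0.41, "gripper": 1},
    {"dx": 2, "dy": 143, "dz": 0, "rx": 0, "ry": 0, "rz": -0.5, "gripper": 1},
    {"dx": 2, "dy": 166, "dz": 0, "rx": 0, "ry": 0, "rz": -0.57, "gripper": 1},
    {"dx": 2, "dy": 186, "dz": 0, "rx": 0, "ry": 0, "rz": -0.62, "gripper": 1}
  ]
}}

```text
t: 27.9
eef_pos: [0.4187, -0.3139, 0.1788]
ee_rot: [-3.141, 0.0, -0.686]
force: [0.3, 0.5, -3.7]
width: 0.0638
gripper_force: 40.0
```

```bash
python3 - <<'E'
from h import *
s=arm.get_state();print(s['q'],s['width'],s['gripper_force'])
go(350,-335,180,-15)
E
```

```text
[-0.2684  0.1689 -0.4184 -0.0006 -0.9837  1.1531] 0.06383126237880188 39.962984919548035
d [-39.7  59.9  -1.2] r [-0.0005  0.0003 -0.4246]
```

Emit:
{"method": "jog_arm", "body": {
  "targets": [
    {"dx": -8, "dy": 12, "dz": 0, "rx": 0, "ry": 0, "rz": -0.08, "gripper": 1},
    {"dx": -16, "dy": 24, "dz": 0, "rx": 0, "ry": 0, "rz": -0.16, "gripper": 1},
    {"dx": -24, "dy": 36, "dz": 0, "rx": 0, "ry": 0, "rz": -0.24, "gripper": 1},
    {"dx": -32, "dy": 48, "dz": 0, "rx": 0, "ry": 0, "rz": -0.32, "gripper": 1},
    {"dx": -40, "dy": 60, "dz": 0, "rx": 0, "ry": 0, "rz": -0.4, "gripper": 1},
    {"dx": -40, "dy": 60, "dz": 0, "rx": 0, "ry": 0, "rz": -0.425, "gripper": 1},
    {"dx": -40, "dy": 60, "dz": 0, "rx": 0, "ry": 0, "rz": -0.425, "gripper": 1},
    {"dx": -40, "dy": 60, "dz": 0, "rx": 0, "ry": 0, "rz": -0.425, "gripper": 1}
  ]
}}

```text
t: 28.57
eef_pos: [0.3518, -0.3348, 0.1789]
ee_rot: [-3.142, -0.001, -0.267]
force: [0.4, 0.6, -2.8]
width: 0.0638
gripper_force: 40.0
```

Emit:
{"method": "jog_arm", "body": {
  "targets": [
    {"dx": 0, "dy": 0, "dz": 0, "rx": 0, "ry": -0.08, "rz": 0, "gripper": 1},
    {"dx": 0, "dy": 0, "dz": 0, "rx": 0, "ry": -0.16, "rz": 0, "gripper": 1},
    {"dx": 0, "dy": 0, "dz": 0, "rx": 0, "ry": -0.24, "rz": 0, "gripper": 1},
    {"dx": 0, "dy": 0, "dz": 0, "rx": 0, "ry": -0.32, "rz": 0, "gripper": 1},
    {"dx": 0, "dy": 0, "dz": 0, "rx": 0, "ry": -0.4, "rz": 0, "gripper": 1},
    {"dx": 0, "dy": 0, "dz": 0, "rx": 0, "ry": -0.48, "rz": 0, "gripper": 1},
    {"dx": 0, "dy": 0, "dz": 0, "rx": 0, "ry": -0.56, "rz": 0, "gripper": 1},
    {"dx": 0, "dy": 0, "dz": 0, "rx": 0, "ry": -0.6, "rz": 0, "gripper": 1}
  ]
}}

```text
t: 29.23
eef_pos: [0.3531, -0.3347, 0.1773]
ee_rot: [3.14, 0.605, -0.266]
force: [-0.1, -0.2, -3.3]
width: 0.0644
gripper_force: 40.0
```

```bash
python3 - <<'E'
from h import *
s=arm.get_state();print(s['eef_pos'],s['ee_rot'],s['q'],s['width'])
f=grab('top');g=grab('side')
c=cv2.resize(f['frame'][200:350,330:480],None,fx=2.6,fy=2.6,interpolation=cv2.INTER_CUBIC)
d=cv2.resize(g['frame'][80:230,270:420],None,fx=2.6,fy=2.6,interpolation=cv2.INTER_CUBIC)
cv2.imwrite('pics/p1.png',np.clip(np.hstack([c,d])[:,:,::-1].astype(float)*1.7,0,255).astype(np.uint8))
E
```

```text
[ 0.3531 -0.3347  0.1773] [ 3.1403  0.6049 -0.266 ] [-0.3256  0.4574 -0.1745  0.0352 -1.5429  1.6189] 0.06438923585476171
```

View pics/p1.png

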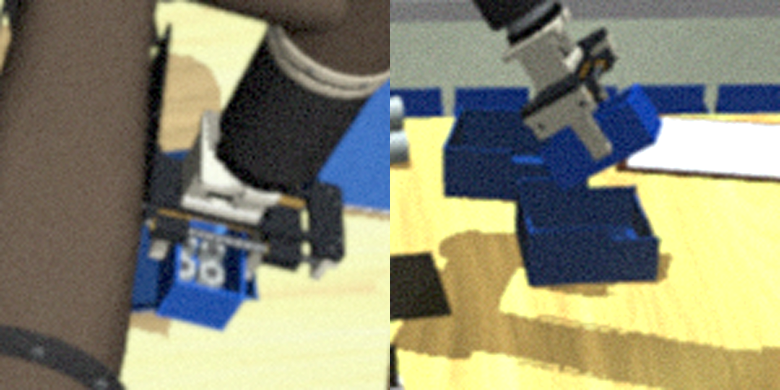

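The picture shows the tilted cup, nuts still inside at crop (210,265), above the bin with its lip over the bin's middle. I'll tip it further.

Emit:
{"method": "jog_arm", "body": {
  "targets": [
    {"dx": 0, "dy": 0, "dz": 0, "rx": 0, "ry": -0.07, "rz": 0, "gripper": 1},
    {"dx": 0, "dy": 0, "dz": 0, "rx": 0, "ry": -0.14, "rz": 0, "gripper": 1},
    {"dx": 0, "dy": 0, "dz": 0, "rx": 0, "ry": -0.21, "rz": 0, "gripper": 1},
    {"dx": 0, "dy": 0, "dz": 0, "rx": 0, "ry": -0.28, "rz": 0, "gripper": 1},
    {"dx": 0, "dy": 0, "dz": 0, "rx": 0, "ry": -0.35, "rz": 0, "gripper": 1},
    {"dx": 0, "dy": 0, "dz": 0, "rx": 0, "ry": -0.42, "rz": 0, "gripper": 1},
    {"dx": 0, "dy": 0, "dz": 0, "rx": 0, "ry": -0.49, "rz": 0, "gripper": 1},
    {"dx": 0, "dy": 0, "dz": 0, "rx": 0, "ry": -0.56, "rz": 0, "gripper": 1}
  ]
}}

```text
t: 30.0
eef_pos: [0.3523, -0.3348, 0.1786]
ee_rot: [3.139, 1.158, -0.268]
force: [0.3, 0.4, -2.8]
width: 0.0641
gripper_force: 40.0
```

Emit:
{"method": "jog_arm", "body": {
  "targets": [
    {"dx": 0, "dy": 0, "dz": 0, "rx": 0, "ry": -0.07, "rz": 0, "gripper": 1},
    {"dx": 0, "dy": 0, "dz": 0, "rx": 0, "ry": -0.14, "rz": 0, "gripper": 1},
    {"dx": 0, "dy": 0, "dz": 0, "rx": 0, "ry": -0.21, "rz": 0, "gripper": 1},
    {"dx": 0, "dy": 0, "dz": 0, "rx": 0, "ry": -0.28, "rz": 0, "gripper": 1},
    {"dx": 0, "dy": 0, "dz": 0, "rx": 0, "ry": -0.35, "rz": 0, "gripper": 1},
    {"dx": 0, "dy": 0, "dz": 0, "rx": 0, "ry": -0.42, "rz": 0, "gripper": 1},
    {"dx": 0, "dy": 0, "dz": 0, "rx": 0, "ry": -0.46, "rz": 0, "gripper": 1},
    {"dx": 0, "dy": 0, "dz": 0, "rx": 0, "ry": -0.46, "rz": 0, "gripper": 1}
  ]
}}

```text
t: 30.67
eef_pos: [0.351, -0.3344, 0.177]
ee_rot: [0.004, 1.518, 2.881]
force: [-0.8, 0.7, -1.8]
width: 0.0637
gripper_force: 40.0
```

Emit:
{"method": "jog_arm", "body": {
  "targets": [
    {"dx": 0, "dy": 0, "dz": 0, "rx": 0, "ry": 0, "rz": 0, "gripper": 1},
    {"dx": 0, "dy": 0, "dz": 0, "rx": 0, "ry": 0, "rz": 0, "gripper": 1},
    {"dx": 0, "dy": 0, "dz": 0, "rx": 0, "ry": 0, "rz": 0, "gripper": 1},
    {"dx": 0, "dy": 0, "dz": 0, "rx": 0, "ry": 0, "rz": 0, "gripper": 1},
    {"dx": 0, "dy": 0, "dz": 0, "rx": 0, "ry": 0, "rz": 0, "gripper": 1},
    {"dx": 0, "dy": 0, "dz": 0, "rx": 0, "ry": 0, "rz": 0, "gripper": 1},
    {"dx": 0, "dy": 0, "dz": 0, "rx": 0, "ry": 0, "rz": 0, "gripper": 1},
    {"dx": 0, "dy": 0, "dz": 0, "rx": 0, "ry": 0, "rz": 0, "gripper": 1}
  ]
}}

```text
t: 31.33
eef_pos: [0.3515, -0.3348, 0.1787]
ee_rot: [0.0, 1.522, 2.877]
force: [-0.0, -0.6, -2.3]
width: 0.0641
gripper_force: 40.0
```

```bash
python3 - <<'E'
from h import *
s=arm.get_state();print(s['eef_pos'],s['ee_rot'],s['q'],s['width'],s['force'])
print(Ro.from_euler('xyz',s['ee_rot']).as_matrix()[:,2])
E
```

```text
[ 0.3515 -0.3348  0.1787] [0.0002 1.522  2.8769] [-0.3152  0.9976  0.0689  0.0653 -2.2607  1.6099] 0.06414088905276165 [-0.026  -0.5812 -2.2503]
[-0.964   0.2614  0.0488]
```

Emit:
{"method": "jog_arm", "body": {
  "targets": [
    {"dx": 0, "dy": 0, "dz": 0, "rx": 0, "ry": -0.1, "rz": 0, "gripper": 1},
    {"dx": -12, "dy": 0, "dz": 0, "rx": 0, "ry": -0.1, "rz": 0, "gripper": 1},
    {"dx": 6, "dy": 0, "dz": 0, "rx": 0, "ry": -0.1, "rz": 0, "gripper": 1},
    {"dx": -12, "dy": 0, "dz": 0, "rx": 0, "ry": -0.1, "rz": 0, "gripper": 1},
    {"dx": 6, "dy": 0, "dz": 0, "rx": 0, "ry": -0.1, "rz": 0, "gripper": 1},
    {"dx": 0, "dy": 0, "dz": 0, "rx": 0, "ry": -0.1, "rz": 0, "gripper": 1},
    {"dx": 0, "dy": 0, "dz": 0, "rx": 0, "ry": 0, "rz": 0, "gripper": 1},
    {"dx": 0, "dy": 0, "dz": 0, "rx": 0, "ry": 0, "rz": 0, "gripper": 1}
  ]
}}

```text
t: 32.0
eef_pos: [0.353, -0.3357, 0.1827]
ee_rot: [0.044, 1.535, 2.923]
force: [0.6, 0.1, 0.9]
width: 0.0635
gripper_force: 40.0
```

```bash
python3 - <<'E'
from h import *
fz=[]
for k in range(6): g=grab('side') if k%2 else grab('top'); fz.append(arm.get_state()['force'][2])
print(fz)
f=grab('top')
c=cv2.resize(f['frame'][230:340,340:450],None,fx=4,fy=4,interpolation=cv2.INTER_CUBIC)[:,:400]
d=cv2.resize(g['frame'][80:230,270:400],None,fx=3,fy=3,interpolation=cv2.INTER_CUBIC)[:440]
cv2.imwrite('pics/p2.png',np.clip(np.hstack([c,d])[:,:,::-1].astype(float)*1.8,0,255).astype(np.uint8))
E
```

```text
[np.float64(-1.6584899970484095), np.float64(-1.6075337893645958), np.float64(-1.7590230396374313), np.float64(-1.3429832162318298), np.float64(-1.544597320384853), np.float64(-2.3878821984409515)]
```

The wrist force fell to about 1.6 N, which is the weight of the empty cup. Righting it.

Emit:
{"method": "jog_arm", "body": {
  "targets": [
    {"dx": 0, "dy": 0, "dz": 0, "rx": 0, "ry": 0.11, "rz": 0, "gripper": 1},
    {"dx": 0, "dy": 0, "dz": 0, "rx": 0, "ry": 0.22, "rz": 0, "gripper": 1},
    {"dx": 0, "dy": 0, "dz": 0, "rx": 0, "ry": 0.33, "rz": 0, "gripper": 1},
    {"dx": 0, "dy": 0, "dz": 0, "rx": 0, "ry": 0.44, "rz": 0, "gripper": 1},
    {"dx": 0, "dy": 0, "dz": 0, "rx": 0, "ry": 0.55, "rz": 0, "gripper": 1},
    {"dx": 0, "dy": 0, "dz": 0, "rx": 0, "ry": 0.66, "rz": 0, "gripper": 1},
    {"dx": 0, "dy": 0, "dz": 0, "rx": 0, "ry": 0.77, "rz": 0, "gripper": 1},
    {"dx": 0, "dy": 0, "dz": 0, "rx": 0, "ry": 0.88, "rz": 0, "gripper": 1}
  ]
}}

```text
t: 33.02
eef_pos: [0.3517, -0.3348, 0.1784]
ee_rot: [3.141, 0.736, -0.265]
force: [-0.6, -0.6, -1.1]
width: 0.0635
gripper_force: 40.0
```

Emit:
{"method": "jog_arm", "body": {
  "targets": [
    {"dx": 0, "dy": 0, "dz": 0, "rx": 0, "ry": 0.11, "rz": 0, "gripper": 1},
    {"dx": 0, "dy": 0, "dz": 0, "rx": 0, "ry": 0.22, "rz": 0, "gripper": 1},
    {"dx": 0, "dy": 0, "dz": 0, "rx": 0, "ry": 0.33, "rz": 0, "gripper": 1},
    {"dx": 0, "dy": 0, "dz": 0, "rx": 0, "ry": 0.44, "rz": 0, "gripper": 1},
    {"dx": 0, "dy": 0, "dz": 0, "rx": 0, "ry": 0.55, "rz": 0, "gripper": 1},
    {"dx": 0, "dy": 0, "dz": 0, "rx": 0, "ry": 0.66, "rz": 0, "gripper": 1},
    {"dx": 0, "dy": 0, "dz": 0, "rx": 0, "ry": 0.74, "rz": 0, "gripper": 1},
    {"dx": 0, "dy": 0, "dz": 0, "rx": 0, "ry": 0.74, "rz": 0, "gripper": 1}
  ]
}}

```text
t: 33.68
eef_pos: [0.3484, -0.3336, 0.179]
ee_rot: [-3.141, -0.004, -0.266]
force: [-1.1, 0.7, -2.3]
width: 0.0636
gripper_force: 40.0
```

```bash
python3 - <<'E'
from h import *
f=grab('top')
s=arm.get_state();print(s['eef_pos'],s['ee_rot'],s['force'])
a=go(624,-258,180,-75)
E
```

```text
[ 0.3491 -0.334   0.179 ] [-3.1412  0.0001 -0.2656] [ 0.4245 -0.1002 -0.6445]
d [ 245.3 -145.5   -1. ] r [-0.0003  0.0003  1.0434]
```

Emit:
{"method": "jog_arm", "body": {
  "targets": [
    {"dx": 25, "dy": -15, "dz": 0, "rx": 0, "ry": 0, "rz": 0.1, "gripper": 1},
    {"dx": 55, "dy": -33, "dz": 0, "rx": 0, "ry": 0, "rz": 0.22, "gripper": 1},
    {"dx": 85, "dy": -51, "dz": 0, "rx": 0, "ry": 0, "rz": 0.34, "gripper": 1},
    {"dx": 115, "dy": -68, "dz": 0, "rx": 0, "ry": 0, "rz": 0.46, "gripper": 1},
    {"dx": 145, "dy": -86, "dz": 0, "rx": 0, "ry": 0, "rz": 0.58, "gripper": 1},
    {"dx": 175, "dy": -104, "dz": 0, "rx": 0, "ry": 0, "rz": 0.7, "gripper": 1},
    {"dx": 205, "dy": -121, "dz": 0, "rx": 0, "ry": 0, "rz": 0.82, "gripper": 1},
    {"dx": 230, "dy": -136, "dz": 0, "rx": 0, "ry": 0, "rz": 0.92, "gripper": 1}
  ]
}}

```text
t: 34.4
eef_pos: [0.6109, -0.2628, 0.1767]
ee_rot: [3.137, 0.002, -1.19]
force: [0.2, -0.8, -1.3]
width: 0.0637
gripper_force: 40.0
```

```bash
python3 - <<'E'
from h import *
f=grab('top');f=grab('top')
a=go(624,-258,60,-75)
c=cv2.resize(f['frame'][215:345,340:530],None,fx=4,fy=4,interpolation=cv2.INTER_CUBIC)
cv2.imwrite('pics/p3.png',np.clip(c[:,:,::-1].astype(float)*1.8,0,255).astype(np.uint8))
E
```

```text
d [  0.5 -12.7 115.8] r [0.0042 0.0013 0.1227]
```

View pics/p3.png

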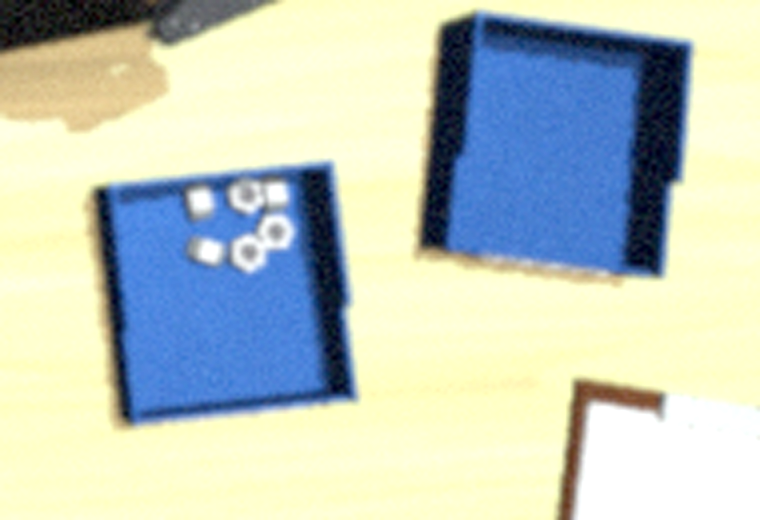

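All six nuts lie in the left bin, around crop (240,225). Now the cup goes back on the mat.

Emit:
{"method": "jog_arm", "body": {
  "targets": [
    {"dx": 0, "dy": -6, "dz": 0, "rx": 0, "ry": 0, "rz": 0.1, "gripper": 1},
    {"dx": 0, "dy": -12, "dz": 10, "rx": 0, "ry": 0, "rz": 0.12, "gripper": 1},
    {"dx": 0, "dy": -13, "dz": 35, "rx": 0, "ry": 0, "rz": 0.123, "gripper": 1},
    {"dx": 0, "dy": -13, "dz": 65, "rx": 0, "ry": 0, "rz": 0.123, "gripper": 1},
    {"dx": 0, "dy": -13, "dz": 95, "rx": 0, "ry": 0, "rz": 0.123, "gripper": 1},
    {"dx": 0, "dy": -13, "dz": 116, "rx": 0, "ry": 0, "rz": 0.123, "gripper": 1},
    {"dx": 0, "dy": -13, "dz": 116, "rx": 0, "ry": 0, "rz": 0.123, "gripper": 1},
    {"dx": 0, "dy": -13, "dz": 116, "rx": 0, "ry": 0, "rz": 0.123, "gripper": 1}
  ]
}}

```text
t: 35.17
eef_pos: [0.6198, -0.2588, 0.0605]
ee_rot: [3.137, 0.002, -1.307]
force: [0.5, -0.4, -1.0]
width: 0.0636
gripper_force: 40.0
```

```bash
python3 - <<'E'
from h import *
g=grab('side');g=grab('side');s=arm.get_state();print(s['eef_pos'],s['ee_rot'],s['force'])
go(624,-258,44,-75)
E
```

```text
[ 0.622  -0.2592  0.0636] [-3.1409 -0.0009 -1.3067] [ 0.4182 -0.0531 -1.3439]
d [-0.6 -2.3 19.6] r [-0.0006 -0.0009  0.0023]
```

Emit:
{"method": "jog_arm", "body": {
  "targets": [
    {"dx": 0, "dy": -2, "dz": 8, "rx": 0, "ry": 0, "rz": 0, "gripper": 1},
    {"dx": 0, "dy": -2, "dz": 14, "rx": 0, "ry": 0, "rz": 0, "gripper": 1},
    {"dx": 0, "dy": -2, "dz": 18, "rx": 0, "ry": 0, "rz": 0, "gripper": 1},
    {"dx": 0, "dy": -2, "dz": 19, "rx": 0, "ry": 0, "rz": 0, "gripper": 1},
    {"dx": 0, "dy": -2, "dz": 19, "rx": 0, "ry": 0, "rz": 0, "gripper": 1},
    {"dx": 0, "dy": -2, "dz": 19, "rx": 0, "ry": 0, "rz": 0, "gripper": 1},
    {"dx": 0, "dy": -2, "dz": 19, "rx": 0, "ry": 0, "rz": 0, "gripper": 1},
    {"dx": 0, "dy": -2, "dz": 19, "rx": 0, "ry": 0, "rz": 0, "gripper": 1}
  ]
}}

```text
t: 35.93
eef_pos: [0.6232, -0.2583, 0.0438]
ee_rot: [-3.141, -0.0, -1.308]
force: [-0.5, 0.8, 1.5]
width: 0.0638
gripper_force: 40.0
```

Contact (force rose to +1.5 N at the same height as when it was gripped). Releasing and rising.

Emit:
{"method": "jog_arm", "body": {
  "targets": [
    {"dx": 0, "dy": 0, "dz": 0, "rx": 0, "ry": 0, "rz": 0, "gripper": 0.15},
    {"dx": 0, "dy": 0, "dz": 0, "rx": 0, "ry": 0, "rz": 0, "gripper": 0.1},
    {"dx": 0, "dy": 0, "dz": 0, "rx": 0, "ry": 0, "rz": 0, "gripper": 0},
    {"dx": 0, "dy": 0, "dz": 0, "rx": 0, "ry": 0, "rz": 0, "gripper": 0},
    {"dx": 0, "dy": 0, "dz": 0, "rx": 0, "ry": 0, "rz": 0, "gripper": 0},
    {"dx": 0, "dy": 0, "dz": -10, "rx": 0, "ry": 0, "rz": 0, "gripper": 0},
    {"dx": 0, "dy": 0, "dz": -30, "rx": 0, "ry": 0, "rz": 0, "gripper": 0},
    {"dx": 0, "dy": 0, "dz": -60, "rx": 0, "ry": 0, "rz": 0, "gripper": 0}
  ]
}}

```text
t: 36.6
eef_pos: [0.6213, -0.258, 0.1021]
ee_rot: [3.137, 0.002, -1.308]
force: [0.5, 0.9, -0.6]
width: 0.0875
gripper_force: 0.0
```

Emit:
{"method": "jog_arm", "body": {
  "targets": [
    {"dx": 0, "dy": 0, "dz": -40, "rx": 0, "ry": 0, "rz": 0, "gripper": 0},
    {"dx": 0, "dy": 0, "dz": -80, "rx": 0, "ry": 0, "rz": 0, "gripper": 0},
    {"dx": 20, "dy": 35, "dz": -110, "rx": 0, "ry": 0, "rz": 0, "gripper": 0},
    {"dx": 40, "dy": 70, "dz": -120, "rx": 0, "ry": 0, "rz": 0, "gripper": 0},
    {"dx": 60, "dy": 105, "dz": -120, "rx": 0, "ry": 0, "rz": 0, "gripper": 0},
    {"dx": 80, "dy": 140, "dz": -120, "rx": 0, "ry": 0, "rz": 0, "gripper": 0},
    {"dx": 100, "dy": 175, "dz": -120, "rx": 0, "ry": 0, "rz": 0, "gripper": 0},
    {"dx": 110, "dy": 190, "dz": -120, "rx": 0, "ry": 0, "rz": 0, "gripper": 0}
  ]
}}

```text
t: 37.27
eef_pos: [0.465, -0.416, 0.2251]
ee_rot: [-3.141, -0.001, -1.309]
force: [1.1, 0.2, -0.5]
width: 0.0874
gripper_force: 0.0
```

```bash
python3 - <<'E'
from h import *
f=grab('top');g=grab('side');print(arm.get_state()['eef_pos'])
for bx,mo,an in(((205,245,185,228),(640.6,120.6),-10.8),((135,190,180,235),(646.6,314.5),-10.2),((250,310,185,230),(647,-24),12)):
    try: exposed(f,bx,mo,an)
    except Exception as e: print('none')
Q=cloud(g);m=(Q[...,2]>0.04)&(Q[...,2]<0.07)&(Q[...,0]<.64)&(Q[...,0]>.35)&(Q[...,1]<.4)&(Q[...,1]>-.1)
n,l,st,ce=cv2.connectedComponentsWithStats(m.astype(np.uint8))
for i in range(1,n):
    if st[i,4]<15: continue
    v,u=np.where(l==i);X=Q[v,u]*1000
    print('sideh',ce[i].round(),(X.min(0)/2+X.max(0)/2))
c=cv2.resize(f['frame'][130:350,130:430],None,fx=1.6,fy=1.6,interpolation=cv2.INTER_CUBIC)
d=cv2.resize(g['frame'][140:340,190:400],None,fx=1.5,fy=1.76,interpolation=cv2.INTER_CUBIC)
cv2.imwrite('pics/end.png',np.clip(np.hstack([c,d])[:,:,::-1].astype(float)*1.6,0,255).astype(np.uint8))
E
```

```text
[ 0.4654 -0.4162  0.2248]
tail [-60.4 -59.9 -59.2] lat [-15.4  14.8]
-55 -15.6 16.2 165 | -45 -15.7 -6.7 71 | -35 -15.7 -6.4 74 | -25 -15.8 -6.5 74 | -15 -15.6 14.7 179 | -8 -15.4 15.7 244 | -4 -15.5 15.0 140 | 
tail [-61.2 -60.7 -59.7] lat [-28.5  29.5]
-55 -28.8 30.1 343 | -45 -29.3 30.3 234 | -35 -29.3 30.6 238 | -25 -29.7 30.1 241 | -15 -29.5 30.0 439 | -8 -29.0 30.4 454 | -4 -28.8 30.2 327 | 
tail [-59.8 -59.3 -58.3] lat [-20.3  23.5]
-55 -21.2 23.8 316 | -45 -21.1 24.2 231 | -35 -21.1 24.0 227 | -25 -21.1 24.1 229 | -15 -20.5 24.2 246 | -8 -20.8 24.1 352 | -4 -20.8 23.2 259 | 
sideh [266. 216.] [611.0011 -30.3237  49.7097]
sideh [266. 250.] [603.2785 127.3063  50.0757]
sideh [259. 305.] [608.529  321.5725  49.4773]
```

View pics/end.png

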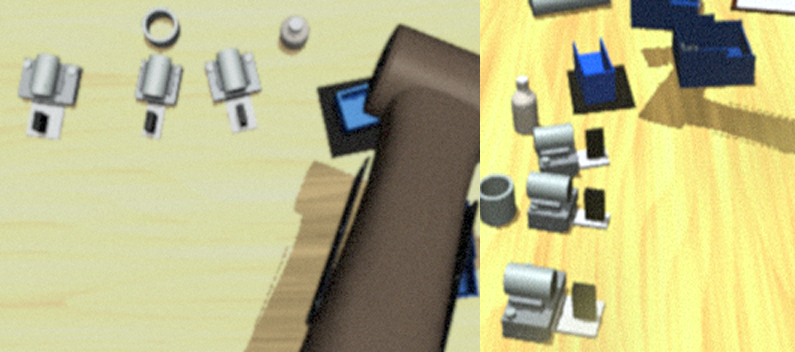

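The view shows all three blades in their saddles, with tails 59.5 to 61 mm from the mouths (target 60). The empty cup stands on its mat at crop (598,75), and the gripper is clear.

```bash
python3 -c "
from station import arm
print(arm.job_done())"
```

```text
the job is handed in; nothing more can be done
None
```

The job is handed in: all three gauge blades sit in their matching saddles with their lines within about 1 mm of the front faces (worked out from handle and tail positions, since the lines were hidden under the saddle edges), all six nuts are in the left of the two matching blue stock bins, and the empty cup stands upright on its mat.

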